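Load and wedge the stool-rail drilling jig

TASK

Load the drilling jig: pull the ball-lock pin, park it in the hole of the rack's dark block, slide the clamp bar fully open, and stand every stool rail upright in a bay of its own, tenon up and square to the jig. Close the bar fully and lock it again with the pin, in to its shoulder and let go. Only then put a tapered key from the rack into the slot beside each rail and tap it down until it is tight and its head sits on the cheeks; leave the glue bottle and the jar alone.

Things in the scene. Friction and masses are not known exactly. Their poses are not given: they have to be found in the camera images.
- jig: Drilling jig: green base plate 170 x 285 x 12 mm fixed on the bench. x points from the key slots to the blue clamp bar (roughly away from the robot), y to the left along the bays (y = -72, 0, 72 mm), z up. Origin at bench height under the middle bay, in the cheek plane x = 0: the end faces of the upright steel cheeks, against which a rail's near face may rest. Top plate 12 mm above the bench
- bar (a joint): Blue clamp bar beyond the bays, 222 mm long, 16 mm thick, 20 to 62 mm above the bench, eye plate with a 14 mm hole at its +y end (top at 56 mm). 0 = closed on its stop (as found), near face 46 mm from the cheek plane, hole over the lug's hole; 0.025 = fully open, near face at 71 mm. Opens along the jig's +x; friction 4 N, stays put. Driven keys push it back up to 2 mm (play of the pin)
- bar_knob (a point): top centre of the black post on the clamp bar, 16 x 16 mm, from 62 to 98 mm above the bench; moves with the bar and serves to slide it
- pin_hole (a point): fixed point of the jig where the pin's shoulder belongs: centre of the hole at the eye plate's top (56 mm above the bench) with the bar closed; 54 mm in x, 138 mm in y from the jig's origin. The 14 mm hole runs through the eye plate (12 mm) and, 2 mm below it, the fixed lug (12 mm), and is open beneath
- pin: Ball-lock pin, found upright, locked in the jig's pin hole. Origin: centre of its shoulder (underside of the 24 mm flange), z up. Shank 12 mm dia, 42 mm long, nose tapered. Handle 30 mm in x, 6 to 42 mm above the shoulder: black side at y = -11 mm, yellow trigger face at y = +16 mm, +11 when squeezed
- trigger (a joint): travel of the pin's yellow trigger: 0 = free, 0.005 = squeezed, spring 4 to 8 N. A grip across the handle's y squeezes it (22 mm wide, then centred on the shank). Free, two balls 31.5 mm below the shoulder stand out to 18 mm over all; squeezed, they withdraw. So the pin goes in or out only while squeezed, and locks when let go
- park_hole (a point): parking place for the pin: mouth centre of the 15 mm through hole in the dark block (44 x 44 mm, 26 mm thick, top 56 mm above the bench, open beneath) at the far end of the fixed plywood rack, beyond the keys; a parked pin has its shoulder here and is locked by its balls like in the jig
- glue: glue bottle, 52 mm dia, 130 mm high, bystander; origin at its underside
- jar: jar, 60 mm dia, 75 mm high, bystander; origin at its underside
- bay0 (a point): Bay 0, marked yellow: where a rail's underside centre belongs, on the base plate 12 mm above the bench, 23 mm in jig x from the cheek plane. Sideways only friction holds a rail (low end plates, 56 mm above the bench, at jig y = -110 and 110 mm); with the bar closed it has 2 mm play in x. Rail and jig axes should be parallel (either way round)
- slot0 (a point): Mouth of bay 0's key slot: midway between its two cheeks (32 mm apart inside, each 4.5 mm thick, x -22 to 0, tops 84 mm above the bench), in the cheek plane, at the height of their tops. A key fully home has its origin here, 0 to 4 mm further in +x, with the same axes as the jig. At the mouth the slot is 12.7 mm deep in -x up to the free pad
- pad0 (a joint): Push-back of bay 0's orange sprung pad in the slot, its face slanted 1:5 like the keys: 0 = free, 0.002 to 0.005 = key home and tight, 0.008 = stop; spring 3 N plus 1 N per mm. Behind the pads runs a green back rail (jig x -49 to -37 mm, 80 mm high)
- key0: Brass wedge, red head 19 (x) x 44 (y) x 20 (z) mm. Found hanging by the head on the rack's two boards (tops 74 mm up, 32 mm apart), tip down. Blade 66 mm long, 28 wide (y), 19 thick at the head, 6 at the tip. Origin under the head, mid of the blade's flat face (x = 0); all lies on its -x side, taper to -x. In a slot it binds some 32 mm before home, then takes 10 to 25 N; friction holds it
- rail0: Purple-brown stool rail block standing on its foot, 44 (x) x 56 (y) x 46 (z) mm, on top a tenon 16 (x) x 26 (y) x 24 (z) mm, top 70 mm above its underside. Origin at the centre of the underside, z up; about 0.18 kg. May be absent (2 or 3 are present); all alike
- bay1 (a point): Bay 1, marked yellow: where a rail's underside centre belongs, on the base plate 12 mm above the bench, 23 mm in jig x from the cheek plane. Sideways only friction holds a rail (low end plates, 56 mm above the bench, at jig y = -110 and 110 mm); with the bar closed it has 2 mm play in x. Rail and jig axes should be parallel (either way round)
- slot1 (a point): Mouth of bay 1's key slot: midway between its two cheeks (32 mm apart inside, each 4.5 mm thick, x -22 to 0, tops 84 mm above the bench), in the cheek plane, at the height of their tops. A key fully home has its origin here, 0 to 4 mm further in +x, with the same axes as the jig. At the mouth the slot is 12.7 mm deep in -x up to the free pad
- pad1 (a joint): Push-back of bay 1's orange sprung pad in the slot, its face slanted 1:5 like the keys: 0 = free, 0.002 to 0.005 = key home and tight, 0.008 = stop; spring 3 N plus 1 N per mm. Behind the pads runs a green back rail (jig x -49 to -37 mm, 80 mm high)
- key1: Brass wedge, red head 19 (x) x 44 (y) x 20 (z) mm. Found hanging by the head on the rack's two boards (tops 74 mm up, 32 mm apart), tip down. Blade 66 mm long, 28 wide (y), 19 thick at the head, 6 at the tip. Origin under the head, mid of the blade's flat face (x = 0); all lies on its -x side, taper to -x. In a slot it binds some 32 mm before home, then takes 10 to 25 N; friction holds it
- rail1: Purple-brown stool rail block standing on its foot, 44 (x) x 56 (y) x 46 (z) mm, on top a tenon 16 (x) x 26 (y) x 24 (z) mm, top 70 mm above its underside. Origin at the centre of the underside, z up; about 0.18 kg. May be absent (2 or 3 are present); all alike
- bay2 (a point): Bay 2, marked yellow: where a rail's underside centre belongs, on the base plate 12 mm above the bench, 23 mm in jig x from the cheek plane. Sideways only friction holds a rail (low end plates, 56 mm above the bench, at jig y = -110 and 110 mm); with the bar closed it has 2 mm play in x. Rail and jig axes should be parallel (either way round)
- slot2 (a point): Mouth of bay 2's key slot: midway between its two cheeks (32 mm apart inside, each 4.5 mm thick, x -22 to 0, tops 84 mm above the bench), in the cheek plane, at the height of their tops. A key fully home has its origin here, 0 to 4 mm further in +x, with the same axes as the jig. At the mouth the slot is 12.7 mm deep in -x up to the free pad
- pad2 (a joint): Push-back of bay 2's orange sprung pad in the slot, its face slanted 1:5 like the keys: 0 = free, 0.002 to 0.005 = key home and tight, 0.008 = stop; spring 3 N plus 1 N per mm. Behind the pads runs a green back rail (jig x -49 to -37 mm, 80 mm high)
- key2: Brass wedge, red head 19 (x) x 44 (y) x 20 (z) mm. Found hanging by the head on the rack's two boards (tops 74 mm up, 32 mm apart), tip down. Blade 66 mm long, 28 wide (y), 19 thick at the head, 6 at the tip. Origin under the head, mid of the blade's flat face (x = 0); all lies on its -x side, taper to -x. In a slot it binds some 32 mm before home, then takes 10 to 25 N; friction holds it
- rail2: Purple-brown stool rail block standing on its foot, 44 (x) x 56 (y) x 46 (z) mm, on top a tenon 16 (x) x 26 (y) x 24 (z) mm, top 70 mm above its underside. Origin at the centre of the underside, z up; about 0.18 kg. May be absent (2 or 3 are present); all alike
There are look-alikes about, which are no part of the job. Leave any blue or white look-alike of the key2 alone.

How it is judged:
On the way, in this order (a step that is already met when the one before it is completed fails the run):
1. the pin stands parked in the rack's hole, let go, and the clamp bar is open (value of joint bar above 0.018 m and horizontal distance between pin and park_hole below 0.006 m and z of pin in the frame of park_hole between -0.004 and 0.004 m and value of joint trigger below 0.001 m), for 0.2 s.
2. every rail present stands upright in a bay of its own, square to the jig (((horizontal distance between rail0 and bay0 below 0.014 m and z of rail0 in the frame of bay0 between -0.004 and 0.005 m and angle between rail0's own z axis and vertical below 0.12 rad and angle between the x axis of rail0 and the x axis of jig, either way round below 0.2 rad) or (horizontal distance between rail0 and bay1 below 0.014 m and z of rail0 in the frame of bay1 between -0.004 and 0.005 m and angle between rail0's own z axis and vertical below 0.12 rad and angle between the x axis of rail0 and the x axis of jig, either way round below 0.2 rad) or (horizontal distance between rail0 and bay2 below 0.014 m and z of rail0 in the frame of bay2 between -0.004 and 0.005 m and angle between rail0's own z axis and vertical below 0.12 rad and angle between the x axis of rail0 and the x axis of jig, either way round below 0.2 rad)) and ((horizontal distance between rail1 and bay0 below 0.014 m and z of rail1 in the frame of bay0 between -0.004 and 0.005 m and angle between rail1's own z axis and vertical below 0.12 rad and angle between the x axis of rail1 and the x axis of jig, either way round below 0.2 rad) or (horizontal distance between rail1 and bay1 below 0.014 m and z of rail1 in the frame of bay1 between -0.004 and 0.005 m and angle between rail1's own z axis and vertical below 0.12 rad and angle between the x axis of rail1 and the x axis of jig, either way round below 0.2 rad) or (horizontal distance between rail1 and bay2 below 0.014 m and z of rail1 in the frame of bay2 between -0.004 and 0.005 m and angle between rail1's own z axis and vertical below 0.12 rad and angle between the x axis of rail1 and the x axis of jig, either way round below 0.2 rad)) and ((horizontal distance between rail2 and bay0 below 0.014 m and z of rail2 in the frame of bay0 between -0.004 and 0.005 m and angle between rail2's own z axis and vertical below 0.12 rad and angle between the x axis of rail2 and the x axis of jig, either way round below 0.2 rad) or (horizontal distance between rail2 and bay1 below 0.014 m and z of rail2 in the frame of bay1 between -0.004 and 0.005 m and angle between rail2's own z axis and vertical below 0.12 rad and angle between the x axis of rail2 and the x axis of jig, either way round below 0.2 rad) or (horizontal distance between rail2 and bay2 below 0.014 m and z of rail2 in the frame of bay2 between -0.004 and 0.005 m and angle between rail2's own z axis and vertical below 0.12 rad and angle between the x axis of rail2 and the x axis of jig, either way round below 0.2 rad))), for 0.2 s.
3. with the rails in their bays the clamp bar is closed and the pin is in to its shoulder, its trigger let go (all of step 2 and value of joint bar below 0.0035 m and horizontal distance between pin and pin_hole below 0.004 m and z of pin in the frame of pin_hole between -0.004 and 0.003 m and angle between pin's own z axis and vertical below 0.1 rad and value of joint trigger below 0.001 m), for 0.2 s.
4. beside every rail a key is driven home and the sprung pad is pushed back (((horizontal distance between rail0 and bay0 below 0.014 m and z of rail0 in the frame of bay0 between -0.004 and 0.005 m and angle between rail0's own z axis and vertical below 0.12 rad and angle between the x axis of rail0 and the x axis of jig, either way round below 0.2 rad and value of joint pad0 above 0.0015 m and ((horizontal distance between key0 and slot0 below 0.009 m and z of key0 in the frame of slot0 between -0.004 and 0.003 m) or (horizontal distance between key1 and slot0 below 0.009 m and z of key1 in the frame of slot0 between -0.004 and 0.003 m) or (horizontal distance between key2 and slot0 below 0.009 m and z of key2 in the frame of slot0 between -0.004 and 0.003 m))) or (horizontal distance between rail0 and bay1 below 0.014 m and z of rail0 in the frame of bay1 between -0.004 and 0.005 m and angle between rail0's own z axis and vertical below 0.12 rad and angle between the x axis of rail0 and the x axis of jig, either way round below 0.2 rad and value of joint pad1 above 0.0015 m and ((horizontal distance between key0 and slot1 below 0.009 m and z of key0 in the frame of slot1 between -0.004 and 0.003 m) or (horizontal distance between key1 and slot1 below 0.009 m and z of key1 in the frame of slot1 between -0.004 and 0.003 m) or (horizontal distance between key2 and slot1 below 0.009 m and z of key2 in the frame of slot1 between -0.004 and 0.003 m))) or (horizontal distance between rail0 and bay2 below 0.014 m and z of rail0 in the frame of bay2 between -0.004 and 0.005 m and angle between rail0's own z axis and vertical below 0.12 rad and angle between the x axis of rail0 and the x axis of jig, either way round below 0.2 rad and value of joint pad2 above 0.0015 m and ((horizontal distance between key0 and slot2 below 0.009 m and z of key0 in the frame of slot2 between -0.004 and 0.003 m) or (horizontal distance between key1 and slot2 below 0.009 m and z of key1 in the frame of slot2 between -0.004 and 0.003 m) or (horizontal distance between key2 and slot2 below 0.009 m and z of key2 in the frame of slot2 between -0.004 and 0.003 m)))) and ((horizontal distance between rail1 and bay0 below 0.014 m and z of rail1 in the frame of bay0 between -0.004 and 0.005 m and angle between rail1's own z axis and vertical below 0.12 rad and angle between the x axis of rail1 and the x axis of jig, either way round below 0.2 rad and value of joint pad0 above 0.0015 m and ((horizontal distance between key0 and slot0 below 0.009 m and z of key0 in the frame of slot0 between -0.004 and 0.003 m) or (horizontal distance between key1 and slot0 below 0.009 m and z of key1 in the frame of slot0 between -0.004 and 0.003 m) or (horizontal distance between key2 and slot0 below 0.009 m and z of key2 in the frame of slot0 between -0.004 and 0.003 m))) or (horizontal distance between rail1 and bay1 below 0.014 m and z of rail1 in the frame of bay1 between -0.004 and 0.005 m and angle between rail1's own z axis and vertical below 0.12 rad and angle between the x axis of rail1 and the x axis of jig, either way round below 0.2 rad and value of joint pad1 above 0.0015 m and ((horizontal distance between key0 and slot1 below 0.009 m and z of key0 in the frame of slot1 between -0.004 and 0.003 m) or (horizontal distance between key1 and slot1 below 0.009 m and z of key1 in the frame of slot1 between -0.004 and 0.003 m) or (horizontal distance between key2 and slot1 below 0.009 m and z of key2 in the frame of slot1 between -0.004 and 0.003 m))) or (horizontal distance between rail1 and bay2 below 0.014 m and z of rail1 in the frame of bay2 between -0.004 and 0.005 m and angle between rail1's own z axis and vertical below 0.12 rad and angle between the x axis of rail1 and the x axis of jig, either way round below 0.2 rad and value of joint pad2 above 0.0015 m and ((horizontal distance between key0 and slot2 below 0.009 m and z of key0 in the frame of slot2 between -0.004 and 0.003 m) or (horizontal distance between key1 and slot2 below 0.009 m and z of key1 in the frame of slot2 between -0.004 and 0.003 m) or (horizontal distance between key2 and slot2 below 0.009 m and z of key2 in the frame of slot2 between -0.004 and 0.003 m)))) and ((horizontal distance between rail2 and bay0 below 0.014 m and z of rail2 in the frame of bay0 between -0.004 and 0.005 m and angle between rail2's own z axis and vertical below 0.12 rad and angle between the x axis of rail2 and the x axis of jig, either way round below 0.2 rad and value of joint pad0 above 0.0015 m and ((horizontal distance between key0 and slot0 below 0.009 m and z of key0 in the frame of slot0 between -0.004 and 0.003 m) or (horizontal distance between key1 and slot0 below 0.009 m and z of key1 in the frame of slot0 between -0.004 and 0.003 m) or (horizontal distance between key2 and slot0 below 0.009 m and z of key2 in the frame of slot0 between -0.004 and 0.003 m))) or (horizontal distance between rail2 and bay1 below 0.014 m and z of rail2 in the frame of bay1 between -0.004 and 0.005 m and angle between rail2's own z axis and vertical below 0.12 rad and angle between the x axis of rail2 and the x axis of jig, either way round below 0.2 rad and value of joint pad1 above 0.0015 m and ((horizontal distance between key0 and slot1 below 0.009 m and z of key0 in the frame of slot1 between -0.004 and 0.003 m) or (horizontal distance between key1 and slot1 below 0.009 m and z of key1 in the frame of slot1 between -0.004 and 0.003 m) or (horizontal distance between key2 and slot1 below 0.009 m and z of key2 in the frame of slot1 between -0.004 and 0.003 m))) or (horizontal distance between rail2 and bay2 below 0.014 m and z of rail2 in the frame of bay2 between -0.004 and 0.005 m and angle between rail2's own z axis and vertical below 0.12 rad and angle between the x axis of rail2 and the x axis of jig, either way round below 0.2 rad and value of joint pad2 above 0.0015 m and ((horizontal distance between key0 and slot2 below 0.009 m and z of key0 in the frame of slot2 between -0.004 and 0.003 m) or (horizontal distance between key1 and slot2 below 0.009 m and z of key1 in the frame of slot2 between -0.004 and 0.003 m) or (horizontal distance between key2 and slot2 below 0.009 m and z of key2 in the frame of slot2 between -0.004 and 0.003 m))))), for 0.2 s.
At the end, for the whole second after the job is handed in: Each rail upright (0.12 rad), square (0.2 rad), within 14 mm of a bay mark, foot down, beside it a key with its head within 3 mm of the cheek tops and pad back > 1.5 mm; bar closed (< 3.5 mm); pin in its hole (4 mm), shoulder down within 3 mm, trigger free; all at rest (all of step 4 and value of joint bar below 0.0035 m and horizontal distance between pin and pin_hole below 0.004 m and z of pin in the frame of pin_hole between -0.004 and 0.003 m and angle between pin's own z axis and vertical below 0.1 rad and value of joint trigger below 0.001 m and linear speed of each of rail0, rail1, rail2, pin below 0.02 m/s); the robot touches nothing.
It fails at once if a bystander (glue, jar) moved more than 30 mm (distance of any of glue, jar from where it was at the start of the episode above 0.03 m).
It fails at once if a key driven tight (pad pushed back more than 1.5 mm) while the pin is not in its hole (((value of joint pad0 above 0.0015 m and distance between any of key0, key1, key2 and slot0 below 0.05 m) or (value of joint pad1 above 0.0015 m and distance between any of key0, key1, key2 and slot1 below 0.05 m) or (value of joint pad2 above 0.0015 m and distance between any of key0, key1, key2 and slot2 below 0.05 m)) and not (horizontal distance between pin and pin_hole below 0.004 m and z of pin in the frame of pin_hole above -0.004 m)).
Of rail0, rail1, rail2 only 2 to 3 are there at a start; the rules pass over those that are not, and their reading is None.
At some moment in a run one of rail0, rail1, rail2 may be knocked a few centimetres aside while the robot is not near it.
It also fails if it takes over 210 s, if anything falls off the work surface, if the arm or the gripper's body presses on something with over 40 N, if the wrist force passes 120 N, or if a joint passes its speed limit or range.

ROBOT

A 6-joint arm with a two-finger parallel gripper is mounted at the origin on the work surface. World frame = base frame: x ahead of the robot, y to its left, z up, the work surface at z = 0. Lengths are in m, angles in rad, forces in N, time in s.
With the tool pointing down it reaches from about 0.325 to 0.9 m from the base axis. Payload 6.1 kg.
Tool frame: the origin (TCP) lies at the very end of the fingers, on their centre line; the grasp point (between the pads) lies 19 mm behind it; z points along the fingers, y is the line along which they close (so a half turn about z gives the same grasp; the last joint's range is limited). The gripper opens to 85 mm and grips with 20 to 120 N. Pads are 22 mm wide; open, the fingers measure 114 mm over their backs; the gripper's body (76 mm by 85 mm) begins 54 mm behind the grasp point. The pads swing forward as they close: fully open they stand 13 mm farther back than shut.
Start: joints at [1.171, 0.22, 1.526, -0, 1.395, -0.126], TCP at [0.169, 0.602, 0.231] pointing down, gripper open.
Joint ranges: [-2.98, 2.98], [-0.91, 2.08], [0.09, 2.57], [-1.24, 4.39], [0.2, 2.65], [-2.68, 2.68]. Speed limits (rad/s): [2.57, 2.57, 3.01, 3.14, 3.14, 3.14].

INTERFACE

Orientations are given as a 3x3 rotation matrix whose columns are the frame's x, y, z axes.
In Python, from station import r, camera, order gives the robot as it stands. The module is installed in compiled form; this text tells all that it offers.
- The arm moves only by the shell command python3 -m handwheel 'ROWS' [FORCE]. ROWS is JSON, a list of rows, each an object with "slide": the shift along the tool's x, y, z in m, a list of three; "rotation": the turn, a rotation vector about the tool's x, y, z in rad, a list of three; "gripper": the closure, from 0 (fully open) to 1 (shut). A call has 1 to 10 rows; each row shifts and turns the commanded pose from where the row before left it, along the tool's axes as they then stand; what a row does not reach is not made up. A row lasts 1/12 s, in which the tool goes at most 41.7 mm and 7.16 degrees, less where a joint would pass 70% of its speed; a pose out of reach is approached as far as the arm can. A call with a gripper value outside its range is refused whole. The fingers move at their own pace and stop on an object; FORCE is the grip in N (left out, the last holds). Time passes only in rows, so rows that do not move let the fingers close. It gives the time, the measured TCP pose, the force, the opening and the grip force at its end, in the units of the state.
- r.sense(): the state, without advancing time (a new reading comes with each control period).
- camera(name): name is "side" or "top"; returns a dict with "color" (480x640x3 uint8, red, green, blue), "range_z" (480x640 float32, m along the optical axis (not along the pixel's ray), 0 where there is no reading), "mtx" (3x3 intrinsics, pixels), "camera_from_world" (4x4, takes a point from world to camera coordinates). Camera axes: x right, y down, z forward; pixel columns grow to the right and rows downward; lengths in m; the calibration is good to about 2 mm. A picture is of the moment at which its call begins.
- order.close_job(): hands the job in; it is judged then, once.
The state is a dict: "t": time; "q": joint angles; "qvel": joint speeds; "tau": joint torques, N m; "ee_pos": TCP position; "tool_rot": TCP orientation; "force": force on the tool from outside, world axes, zero at the start; "torque": the same for the moment, N m; "width": finger opening in m; "grip_force": force on a finger pad.
Only numpy, scipy, OpenCV 4.12 (cv2) and the standard library are available. Lean on these libraries where they do the work, as an engineer would, in place of code of your own. Each camera call takes 0.05 s, during which the arm holds its last target. There are 200 camera calls.

## Working session

There is one attempt and no reset: what is moved stays moved. The work goes in short steps, Python scripts to look and compute and a shell command to move; the robot and the scene stay as the last step left them, time stands still between calls to the robot, and variables do not carry over. Pictures are saved under pics/ and viewed, at most 14 in all, crops included, and the job is handed in when it is done.

```bash
mkdir -p pics; ls; python3 - <<'E'
from station import r,camera
import cv2,numpy as np
s=r.sense(); print({k:np.round(v,3).tolist() for k,v in s.items()})
for n in("side","top"):
    c=camera(n); cv2.imwrite(f"pics/{n}0.png",c["color"][:,:,::-1]); np.savez(f"{n}0.npz",**c)
    T=np.linalg.inv(c["camera_from_world"]); print(n,c["mtx"].tolist(),np.round(T,3).tolist())
E
```

```text
pics
{'t': 0.0, 'q': [1.171, 0.221, 1.528, -0.0, 1.395, -0.126], 'qvel': [-0.002, -0.0, 0.001, 0.0, -0.0, 0.002], 'tau': [-0.001, -49.69, -38.939, -0.0, 0.011, -0.0], 'ee_pos': [0.169, 0.601, 0.23], 'tool_rot': [[-0.963, 0.27, -0.001], [0.27, 0.963, -0.002], [0.0, -0.002, -1.0]], 'force': [0.518, -0.556, -1.049], 'torque': [0.026, -0.027, 0.034], 'grip_force': 0.0, 'width': 0.086}
side [[492.19804495813, 0.0, 327.0356229217663], [0.0, 492.19804495813, 232.29104899090464], [0.0, 0.0, 1.0]] [[0.833, -0.348, 0.431, 0.153], [-0.554, -0.517, 0.653, -0.592], [-0.004, -0.782, -0.623, 0.663], [0.0, 0.0, 0.0, 1.0]]
top [[571.7921419065666, 0.0, 327.2134443240238], [0.0, 571.7921419065666, 239.64212665481], [0.0, 0.0, 1.0]] [[-0.009, -0.997, 0.071, 0.478], [-1.0, 0.009, -0.001, 0.007], [0.001, -0.071, -0.997, 1.325], [0.0, 0.0, 0.0, 1.0]]
```

View pics/side0.png

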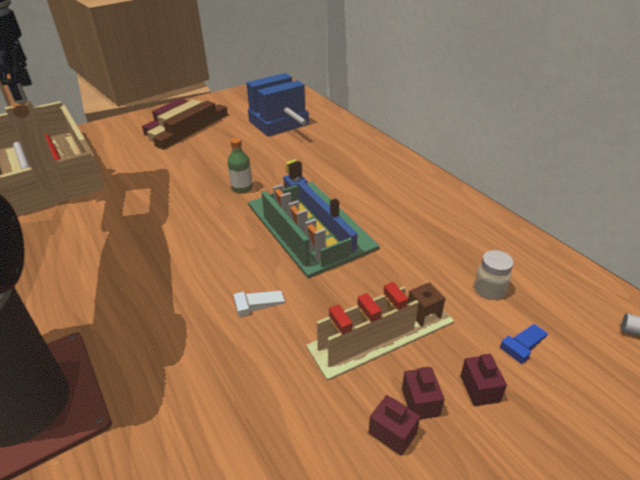

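View pics/top0.png

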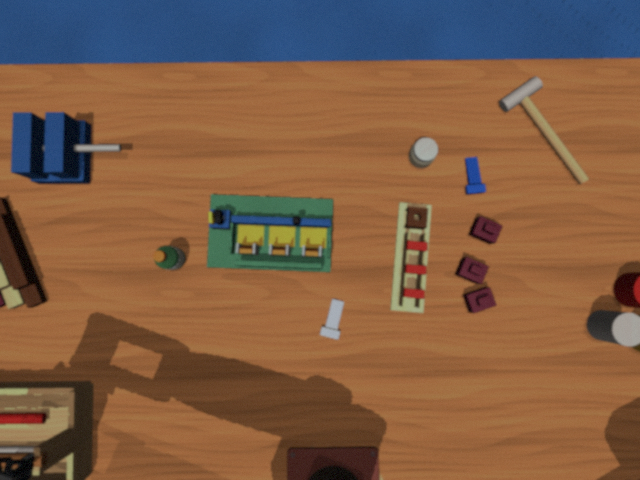

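```bash
cat > h.py <<'E'
import cv2,numpy as np
from station import r,camera
def pts(c):
    K=np.array(c["mtx"]);T=np.linalg.inv(c["camera_from_world"]);z=c["range_z"]
    v,u=np.mgrid[:480,:640]
    P=np.stack([(u-K[0,2])/K[0,0]*z,(v-K[1,2])/K[1,1]*z,z],-1)
    return P@T[:3,:3].T+T[:3,3]
def ray(c,uv,h):
    "pixels -> world points on plane z=h"
    K=np.array(c["mtx"]);T=np.linalg.inv(c["camera_from_world"])
    uv=np.asarray(uv,float).reshape(-1,2)
    d=np.c_[(uv-K[:2,2])/[K[0,0],K[1,1]],np.ones(len(uv))]@T[:3,:3].T
    o=T[:3,3]; return o+d*((h-o[2])/d[:,2])[:,None]
def proj(c,P):
    M=np.array(c["camera_from_world"]);q=np.atleast_2d(P)@M[:3,:3].T+M[:3,3]
    k=q@np.array(c["mtx"]).T; return k[:,:2]/k[:,2:]
def load(n): return dict(np.load(n+".npz"))
def hsv(c): return cv2.cvtColor(c["color"],cv2.COLOR_RGB2HSV)
E
python3 - <<'E'
from h import *
t=load("top0");s=load("side0")
for n,c in(("top",t),("side",s)):
    H=hsv(c);P=pts(c);h,S,v=[H[...,i] for i in range(3)]
    z=P[...,2]
    ms={"red":((h<6)|(h>174))&(S>180)&(v>110),"yellow":(h>22)&(h<34)&(S>180)&(v>120),"green":(h>60)&(h<90)&(S>80),"blue":(h>105)&(h<125)&(S>120)&(v>60)&(z<.2),"purple":((h>165)|(h<4))&(S>90)&(S<200)&(v<95)&(z<.12)&(z>.02)&(P[...,1]<-.1)&(P[...,0]>.3),"orange":(h>8)&(h<18)&(S>180)&(v>160)}
    for k,m in ms.items():
        N,L,st,ce=cv2.connectedComponentsWithStats(m.astype(np.uint8))
        for i in range(1,N):
            if st[i,4]>12 :
                q=P[L==i];q=q[np.isfinite(q[:,2])]
                if not(.2<np.median(q[:,0])<.9):continue
                print(n,k,st[i,4],ce[i].round(1),"med",np.median(q,0).round(3),"z5-95",np.percentile(q[:,2],[5,95]).round(3))
a=t["color"][185:285,195:345];b=t["color"][195:320,385:510]
cv2.imwrite("pics/jig0.png",cv2.resize(a,None,fx=5,fy=5,interpolation=cv2.INTER_CUBIC)[:,:,::-1])
b=s["color"][150:280,230:390]
cv2.imwrite("pics/jigs0.png",cv2.resize(b,None,fx=4.5,fy=4.5,interpolation=cv2.INTER_CUBIC)[:,:,::-1])
E
```

```text
top red 138 [416.1 245.4] med [ 0.552 -0.186  0.095] z5-95 [0.091 0.1  ]
top red 135 [415.5 268.8] med [ 0.501 -0.185  0.095] z5-95 [0.091 0.099]
top red 115 [637.  289.6] med [ 0.451 -0.66   0.092] z5-95 [0.089 0.096]
top red 129 [413.6 292.9] med [ 0.449 -0.18   0.095] z5-95 [0.09  0.099]
top green 2112 [273.4 206.3] med [0.65  0.127 0.013] z5-95 [0.008 0.018]
top green 2618 [260.8 253.6] med [0.532 0.162 0.014] z5-95 [0.009 0.082]
top green 198 [169.6 257.9] med [0.529 0.344 0.092] z5-95 [0.081 0.102]
top blue 1560 [ 56.2 150.2] med [0.759 0.589 0.119] z5-95 [0.037 0.124]
top blue 1073 [ 21.8 142.9] med [0.777 0.656 0.12 ] z5-95 [0.116 0.124]
top blue 107 [ 81.9 131.7] med [0.822 0.563 0.04 ] z5-95 [0.037 0.044]
top blue 450 [473.4 176.8] med [ 0.712 -0.334  0.017] z5-95 [0.008 0.023]
top blue 592 [252.  220.3] med [0.612 0.174 0.062] z5-95 [0.053 0.067]
top blue 219 [314.9 222.2] med [0.607 0.032 0.063] z5-95 [0.055 0.068]
top purple 485 [485.7 229.2] med [ 0.588 -0.349  0.048] z5-95 [0.034 0.073]
top purple 432 [472.4 269.6] med [ 0.5   -0.318  0.048] z5-95 [0.034 0.073]
top pur
[... 1358 characters left out ...]
035] z5-95 [0.022 0.047]
side purple 132 [424.3 383.9] med [ 0.494 -0.327  0.053] z5-95 [0.046 0.071]
side purple 253 [423.1 402.1] med [ 0.483 -0.341  0.039] z5-95 [0.023 0.047]
side purple 15 [386.1 408.2] med [ 0.423 -0.327  0.063] z5-95 [0.047 0.072]
side purple 169 [398.8 416.2] med [ 0.429 -0.344  0.056] z5-95 [0.046 0.071]
side purple 282 [395.1 432.9] med [ 0.417 -0.354  0.038] z5-95 [0.022 0.047]
side orange 26 [235.  140.5] med [0.533 0.358 0.132] z5-95 [0.13  0.133]
side orange 15 [277.9 191.9] med [0.546 0.189 0.08 ] z5-95 [0.078 0.082]
side orange 16 [294.1 208.9] med [0.543 0.117 0.081] z5-95 [0.079 0.082]
side orange 18 [311.4 227.6] med [0.539 0.046 0.081] z5-95 [0.08  0.082]
```

View pics/jig0.png

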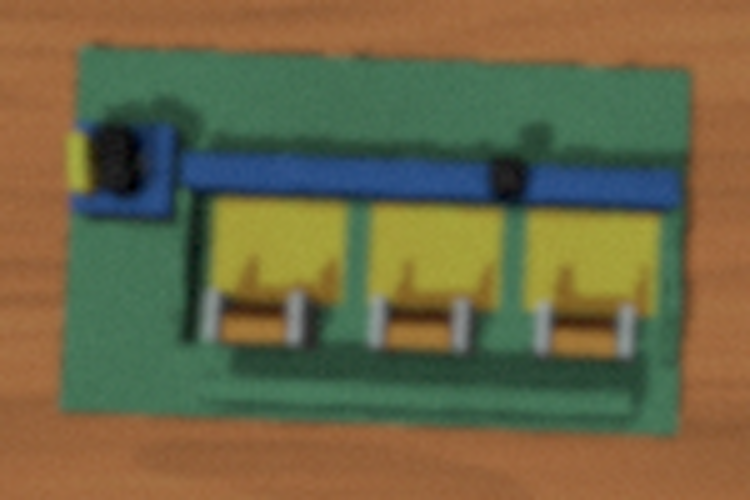

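View pics/jigs0.png

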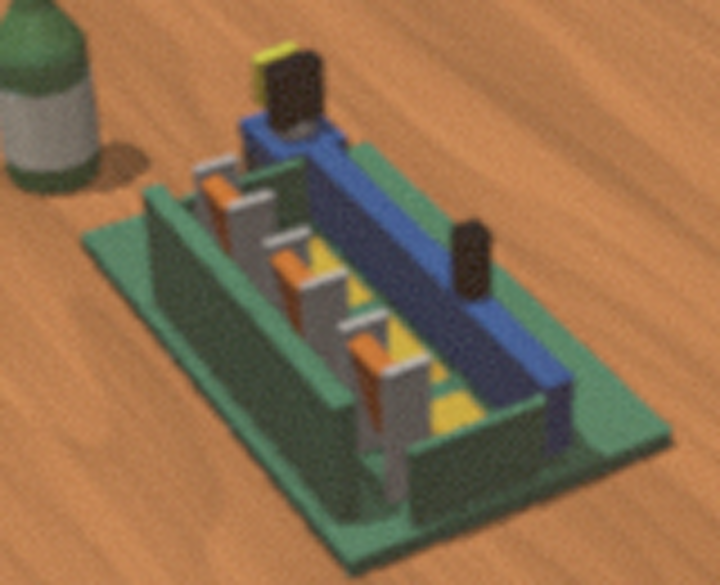

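```bash
cat >> h.py <<'E'
def band(c,lo,hi,box,cm=None):
    "mask of pixels whose depth point lies in z band and xy box"
    P=pts(c);x0,x1,y0,y1=box
    m=(P[...,2]>lo)&(P[...,2]<hi)&(P[...,0]>x0)&(P[...,0]<x1)&(P[...,1]>y0)&(P[...,1]<y1)
    if cm is not None:m&=cm
    return m.astype(np.uint8)
def rect(c,m,h):
    "largest component -> min area rect on plane z=h (pixel contour cast)"
    N,L,st,_=cv2.connectedComponentsWithStats(m)
    if N<2:return None
    i=1+st[1:,4].argmax(); cs,_=cv2.findContours((L==i).astype(np.uint8),cv2.RETR_EXTERNAL,cv2.CHAIN_APPROX_NONE)
    q=ray(c,cs[0].reshape(-1,2),h)[:,:2]
    (cx,cy),(w,d),a=cv2.minAreaRect((q*1000).astype(np.float32))
    if a>45:a-=90;w,d=d,w
    return np.round([cx,cy,w,d,a],1),st[i,4]
E
python3 - <<'E'
from h import *
for n in("top0","side0"):
    c=load(n);H=hsv(c);h,S,v=[H[...,i] for i in range(3)]
    gr=((h>60)&(h<95)&(S>80))
    J=(.45,.75,-.02,.30)
    print(n,"plate",rect(c,cv2.morphologyEx((band(c,.004,.2,J)),cv2.MORPH_CLOSE,np.ones((5,5))),.012))
    bl=(h>105)&(h<125)&(S>120)
    print("bar",rect(c,band(c,.05,.07,(.55,.68,-.02,.225),bl),.062), "eye",rect(c,band(c,.045,.07,(.55,.68,.23,.30),bl),.056))
    print("knob",rect(c,band(c,.085,.11,(.56,.67,.03,.13)),.098),"handle",rect(c,band(c,.085,.11,(.55,.68,.2,.32)),.098))
    ye=(h>22)&(h<34)&(S>150)
    print("trig",rect(c,band(c,.07,.11,(.55,.68,.2,.32),ye),.098))
    for y in(.19,.117,.045):
        print("bay",rect(c,band(c,0,.03,(.54,.63,y-.035,y+.035),ye),.012),"cheek+pad",rect(c,band(c,.07,.1,(.53,.58,y-.035,y+.035)),.084))
    print("backrail",rect(c,band(c,.07,.1,(.49,.532,-.02,.3),gr),.08))
    print("block",rect(c,band(c,.045,.066,(.57,.66,-.24,-.14)),.056))
    rd=((h<6)|(h>174))&(S>180)
    for x in(.552,.5,.449):print("head",rect(c,band(c,.08,.105,(x-.025,x+.025,-.24,-.14),rd),.094))
    for x,y in((.588,-.349),(.5,-.318),(.436,-.33)):
        b=(x-.05,x+.05,y-.05,y+.05); dk=((h>160)|(h<8))&(v<100)
        print("ten",rect(c,band(c,.06,.08,(x-.03,x+.03,y-.03,y+.03),dk),.07),"block",rect(c,band(c,.03,.08,(x-.03,x+.03,y-.04,y+.04),dk),.046))
E
```

```text
top0 plate (array([5.995e+02, 1.392e+02, 2.976e+02, 3.179e+02, 1.000e-01]), np.int32(15049))
bar (array([612.8, 148.4,  16. , 140.4,  -2.4]), np.int32(429)) eye (array([ 6.167e+02,  2.481e+02,  3.590e+01,  3.570e+01, -5.000e-01]), np.int32(101))
knob (array([ 6.095e+02,  7.110e+01,  1.520e+01,  1.510e+01, -5.000e-01]), np.int32(58)) handle (array([618.4, 240.6,  30.7,  15.4,   5.9]), np.int32(100))
trig (array([6.155e+02, 2.544e+02, 1.960e+01, 1.080e+01, 3.000e-01]), np.int32(39))
bay (array([ 5.863e+02,  1.828e+02,  4.160e+01,  5.530e+01, -1.000e-01]), np.int32(379)) cheek+pad (array([549.6, 178.6,  21.8,  32.6,  -0. ]), np.int32(98))
bay (array([ 5.832e+02,  1.103e+02,  4.160e+01,  5.320e+01, -5.000e-01]), np.int32(395)) cheek+pad (array([ 5.457e+02,  1.069e+02,  1.960e+01,  3.260e+01, -2.000e-01]), np.int32(98))
bay (array([580.1,  38.1,  41.4,  55.7,  -5.5]), np.int32(385)) cheek+pad (array([ 5.43e+02,  3.52e+01,  1.96e+01,  3.26e+01, -5.00e-01]), np.int32(96))
backrail (array([515. , 112.8,  12.1, 187.8,  -2.8]), np.int32(485))
block (array([ 617.9, -195.7,   45.3,   45.8,   -5.
[... 1531 characters left out ...]

block (array([ 605. , -196. ,   75.6,   52.8,   -5.6]), np.int32(704))
head (array([ 550.5, -186.9,   22. ,   43.9,   -5.1]), np.int32(216))
head (array([ 500.5, -182.6,   20.6,   43.1,   -8.2]), np.int32(230))
head (array([ 448.1, -177.9,   21.5,   44.3,   -3.9]), np.int32(238))
ten (array([ 586.1, -355.6,   18.8,   31. ,  -26. ]), np.int32(110)) block (array([ 583.7, -357.4,   47.5,   62.3,  -25.6]), np.int32(369))
ten (array([ 491.2, -323.5,   16.6,   31. ,    8.5]), np.int32(92)) block (array([ 505.9, -314.5,   25.6,   38.2,  -25.4]), np.int32(231))
ten (array([ 427.2, -341.8,   27.9,   20. ,  -39.9]), np.int32(111)) block (array([ 431.3, -341. ,   52.3,   52.2,   17.6]), np.int32(622))
```

```bash
python3 -m handwheel '[{"slide":[-0.0258,-0.0187,0],"rotation":[0,0,-0.1145],"gripper":0.3},{"slide":[-0.0258,-0.0187,0],"rotation":[0,0,-0.1145],"gripper":0.3},{"slide":[-0.0258,-0.0187,0],"rotation":[0,0,0],"gripper":0.3},{"slide":[-0.0258,-0.0187,0],"rotation":[0,0,0],"gripper":0.3},{"slide":[-0.0258,-0.0187,0],"rotation":[0,0,0],"gripper":0.3},{"slide":[-0.0258,-0.0187,0],"rotation":[0,0,0],"gripper":0.3},{"slide":[-0.0258,-0.0187,0],"rotation":[0,0,0],"gripper":0.3},{"slide":[-0.0258,-0.0187,0],"rotation":[0,0,0],"gripper":0.3},{"slide":[-0.0258,-0.0187,0],"rotation":[0,0,0],"gripper":0.3},{"slide":[-0.0258,-0.0187,0],"rotation":[0,0,0],"gripper":0.3}]' 30
python3 -m handwheel '[{"slide":[-0.0258,-0.0187,0],"rotation":[0,0,0],"gripper":0.3},{"slide":[-0.0258,-0.0187,0],"rotation":[0,0,0],"gripper":0.3},{"slide":[-0.0258,-0.0187,0],"rotation":[0,0,0],"gripper":0.3},{"slide":[-0.0258,-0.0187,0],"rotation":[0,0,0],"gripper":0.3},{"slide":[-0.0258,-0.0187,0],"rotation":[0,0,0],"gripper":0.3},{"slide":[-0.0258,-0.0187,0],"rotation":[0,0,0],"gripper":0.3},{"slide":[-0.0258,-0.0187,0],"rotation":[0,0,0],"gripper":0.3},{"slide":[0,0,0],"rotation":[0,0,0],"gripper":0.3}]'
python3 -c "
from station import r
print(r.sense()['tool_rot'])"
```

```text
t: 0.93
ee_pos: [0.4116, 0.3942, 0.2309]
tool_rot: [[-0.999, 0.045, -0.001], [0.045, 0.999, -0.0], [0.001, -0.0, -1.0]]
force: [1.5, 0.3, 0.3]
width: 0.0598
grip_force: 0.0
t: 1.6
ee_pos: [0.5889, 0.2523, 0.2305]
tool_rot: [[-0.999, 0.049, 0.001], [0.049, 0.999, -0.002], [-0.001, -0.002, -1.0]]
force: [-0.1, -0.5, -0.1]
width: 0.0597
grip_force: 0.0
[[-0.99878293  0.04931097  0.00104304]
 [ 0.04930872  0.99878142 -0.0020815 ]
 [-0.00114441 -0.00202753 -0.99999729]]
```

```bash
python3 -m handwheel '[{"slide":[-0.0293,-0.0062,0.02],"rotation":[0,0,0],"gripper":0.3},{"slide":[0,0,0.03],"rotation":[0,0,0],"gripper":0.3},{"slide":[0,0,0.03],"rotation":[0,0,0],"gripper":0.3},{"slide":[0,0,0.03],"rotation":[0,0,0],"gripper":0.3},{"slide":[0,0,0],"rotation":[0,0,0],"gripper":0.3}]' 
python3 - <<'E'
from h import *
c=camera("side");t=camera("top");np.savez("s1.npz",**c)
o=np.hstack([cv2.resize(c["color"][120:220,240:340],(400,400),interpolation=2),cv2.resize(t["color"][170:270,180:280],(400,400),interpolation=2)])
cv2.imwrite("pics/a1.png",o[:,:,::-1])
E
```

```text
t: 2.02
ee_pos: [0.6091, 0.2477, 0.1128]
tool_rot: [[-0.999, 0.045, -0.013], [0.045, 0.999, -0.003], [0.013, -0.004, -1.0]]
force: [-1.8, -0.5, -2.2]
width: 0.0599
grip_force: 0.0
```

View pics/a1.png

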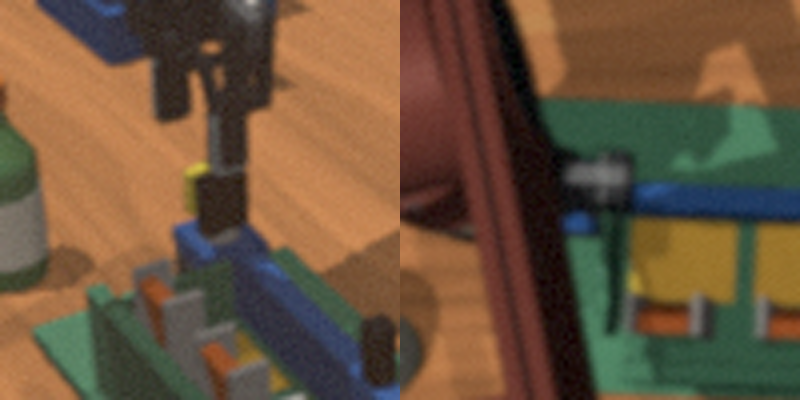

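```bash
python3 -m handwheel '[{"slide":[0,0,0],"rotation":[0,0,0],"gripper":0.3},{"slide":[0,0,0],"rotation":[0,0,0],"gripper":0.3}]'
```

```text
t: 2.28
ee_pos: [0.616, 0.2498, 0.1245]
tool_rot: [[-0.999, 0.045, 0.005], [0.045, 0.999, 0.001], [-0.005, 0.001, -1.0]]
force: [1.0, 0.6, 1.0]
width: 0.0595
grip_force: 0.0
```

```bash
python3 -m handwheel '[{"slide":[-0.002,-0.003,0],"rotation":[0,0,0],"gripper":0.3},{"slide":[0,0,0.015],"rotation":[0,0,0],"gripper":0.3},{"slide":[0,0,0.015],"rotation":[0,0,0],"gripper":0.3},{"slide":[0,0,0.012],"rotation":[0,0,0],"gripper":0.3},{"slide":[0,0,0],"rotation":[0,0,0],"gripper":0.3},{"slide":[0,0,0],"rotation":[0,0,0],"gripper":0.3},{"slide":[0,0,0],"rotation":[0,0,0],"gripper":0.3},{"slide":[0,0,0],"rotation":[0,0,0],"gripper":0.3}]'
```

```text
t: 2.95
ee_pos: [0.6168, 0.2462, 0.0802]
tool_rot: [[-0.999, 0.045, 0.001], [0.045, 0.999, 0.0], [-0.001, 0.0, -1.0]]
force: [0.0, 0.6, 0.1]
width: 0.0597
grip_force: 0.0
```

Good settle (≈0.4 s). Lower 11 mm more and squeeze.

```bash
python3 -m handwheel '[{"slide":[0,0,0.006],"rotation":[0,0,0],"gripper":0.3},{"slide":[0,0,0.006],"rotation":[0,0,0],"gripper":0.3},{"slide":[0,0,0],"rotation":[0,0,0],"gripper":0.6},{"slide":[0,0,0],"rotation":[0,0,0],"gripper":0.8},{"slide":[0,0,0],"rotation":[0,0,0],"gripper":0.9},{"slide":[0,0,0],"rotation":[0,0,0],"gripper":0.9},{"slide":[0,0,0],"rotation":[0,0,0],"gripper":0.9},{"slide":[0,0,0],"rotation":[0,0,0],"gripper":0.9}]' 30
```

```text
t: 3.62
ee_pos: [0.6168, 0.247, 0.068]
tool_rot: [[-0.999, 0.045, 0.002], [0.045, 0.999, 0.002], [-0.002, 0.002, -1.0]]
force: [1.7, 6.1, 1.4]
width: 0.0212
grip_force: 29.2
```

```bash
python3 -m handwheel '[{"slide":[0,0.001,0],"rotation":[0,0,0],"gripper":0.9},{"slide":[0,0,0],"rotation":[0,0,0],"gripper":0.9},{"slide":[0,0,0],"rotation":[0,0,0],"gripper":0.9}]' 40
python3 -m handwheel '[{"slide":[0,0,-0.004],"rotation":[0,0,0],"gripper":0.9},{"slide":[0,0,-0.004],"rotation":[0,0,0],"gripper":0.9},{"slide":[0,0,0],"rotation":[0,0,0],"gripper":0.9},{"slide":[0,0,0],"rotation":[0,0,0],"gripper":0.9}]'
```

```text
t: 3.87
ee_pos: [0.6167, 0.2469, 0.0681]
tool_rot: [[-0.999, 0.045, 0.001], [0.045, 0.999, -0.0], [-0.001, -0.0, -1.0]]
force: [0.1, 2.2, 5.2]
width: 0.0206
grip_force: 43.6
t: 4.2
ee_pos: [0.6164, 0.247, 0.0754]
tool_rot: [[-0.999, 0.045, 0.0], [0.045, 0.999, 0.0], [-0.0, 0.0, -1.0]]
force: [2.8, 1.8, 0.2]
width: 0.0203
grip_force: 42.3
```

```bash
python3 -m handwheel '[{"slide":[0,0,-0.006],"rotation":[0,0,0],"gripper":0.9},{"slide":[0,0,-0.01],"rotation":[0,0,0],"gripper":0.9},{"slide":[0,0,-0.015],"rotation":[0,0,0],"gripper":0.9},{"slide":[0,0,-0.02],"rotation":[0,0,0],"gripper":0.9},{"slide":[0,0,-0.02],"rotation":[0,0,0],"gripper":0.9},{"slide":[0,0,-0.02],"rotation":[0,0,0],"gripper":0.9},{"slide":[0,0,0],"rotation":[0,0,0],"gripper":0.9},{"slide":[0,0,0],"rotation":[0,0,0],"gripper":0.9}]'
python3 - <<'E'
from h import *
c=camera("side");t=camera("top")
o=np.hstack([cv2.resize(c["color"][90:210,240:360],(400,400),interpolation=2),cv2.resize(t["color"][195:320,385:510],(400,400),interpolation=2)])
cv2.imwrite("pics/a2.png",o[:,:,::-1])
print(rect(t,band(t,.045,.066,(.57,.66,-.24,-.14)),.056))
# hole: dark pixels inside block
g=cv2.GaussianBlur(t["color"],(3,3),0).astype(int).sum(2)[207:228,405:428]; print(g//3)
E
```

```text
t: 4.87
ee_pos: [0.6165, 0.2467, 0.1669]
tool_rot: [[-0.999, 0.045, 0.001], [0.045, 0.999, -0.0], [-0.001, -0.0, -1.0]]
force: [0.5, -0.9, -1.6]
width: 0.0205
grip_force: 41.6
(array([ 617.9, -195.7,   45.3,   45.9,   -5.7]), np.int32(385))
[[165 140 109  88  82  83  84  85  86  88  90  92  95  97 100 102 105 108
  110 113 119 134 154]
 [151 118  85  66  64  68  69  70  71  72  73  74  77  79  81  82  84  86
   89  90  96 112 136]
 [137  99  67  54  56  61  63  62  63  64  64  65  66  68  69  69  71  72
   73  74  78  94 121]
 [134  96  63  51  55  60  60  60  60  60  61  61  62  63  63  63  65  65
   65  65  70  86 116]
 [141 106  72  56  56  59  59  59  59  59  59  58  58  59  60  61  61  61
   61  61  67  84 116]
 [148 115  80  60  58  60  60  60  60  60  58  56  54  56  57  58  58  58
   59  59  65  84 117]
 [147 114  79  61  59  62  62  62  64  66  65  62  57  54  54  55  57  58
   59  59  65  86 120]
 [142 108  75  60  60  63  63  66  70  79  86  83  72  59  51  52  56  59
   60  60  67  89 124]
 [139 103  73  59  60  63  64  68  77  93 106 105  90  69  53  49  53  59
   61  61
[... 478 characters left out ...]
 62  65  75 100 135]
 [129  91  65  61  63  64  63  63  64  65  66  67  67  65  62  60  61  61
   62  66  78 104 138]
 [124  86  64  60  63  65  65  63  63  64  65  65  65  65  64  62  62  62
   62  66  80 109 142]
 [114  78  59  58  62  64  65  63  62  64  64  64  64  65  65  64  63  62
   63  67  83 113 147]
 [100  67  54  56  60  62  61  60  60  61  62  63  63  63  64  64  64  64
   64  69  85 117 149]
 [ 87  57  47  50  54  55  55  54  55  56  57  59  59  60  61  62  63  63
   64  69  87 119 151]
 [ 82  55  46  47  48  51  51  50  50  51  52  52  53  53  54  54  55  57
   61  70  90 123 154]
 [ 97  73  61  58  60  64  66  64  62  62  62  60  58  57  55  52  51  53
   61  78 104 135 162]]
```

View pics/a2.png

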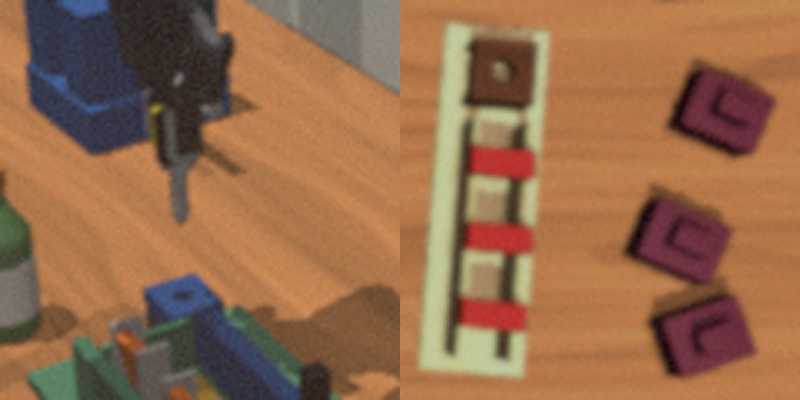

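```bash
python3 - <<'E'
from h import *
def hole(c,roi,bg_lo,show=True):
    x0,y0,x1,y1=roi; g=c["color"][y0:y1,x0:x1].astype(int).sum(2)//3
    print(roi);print(g)
s=camera("side");t=camera("top");np.savez("s2.npz",**s);np.savez("t2.npz",**t)
print(proj(t,[[.6179,-.1957,.056],[.6167,.2469,.056]]),proj(s,[[.6179,-.1957,.056],[.6167,.2469,.056]]))
print("417,216->",ray(t,[[417,216]],.056))
u,v=proj(s,[[.6179,-.1957,.056]])[0].astype(int);hole(s,(u-13,v-8,u+14,v+10),0)
u,v=proj(s,[[.6167,.2469,.056]])[0].astype(int);hole(s,(u-10,v-7,u+11,v+8),0)
E
```

```text
[[417.01627449 216.67994919]
 [218.64245876 218.99272191]] [[426.86135048 295.59899709]
 [293.6733215  179.43029645]]
417,216-> [[ 0.61942584 -0.19569458  0.056     ]]
(np.int64(413), np.int64(287), np.int64(440), np.int64(305))
[[127 128 122 112  98  81  77  71  75  71  77  72  73  76  73  72  73  74
   76  77  80  97 114 131 139 144 138]
 [115 102  94  83  80  78  69  74  74  77  79  75  75  74  72  69  70  76
   79  78  74  83  96 114 133 136 144]
 [ 86  84  78  72  74  75  77  80  75  79  77  74  75  73  75  74  78  68
   72  75  74  76  77  90 113 126 133]
 [ 76  75  71  73  73  73  81  81  73  82  75  69  73  74  69  78  69  68
   69  78  80  74  76  80  98 111 130]
 [ 78  77  75  80  75  75  76  78  75  72  73  71  60  61  67  63  71  72
   72  75  71  71  71  72  81  93 111]
 [ 78  77  71  79  77  73  69  74  70  73  64  58  50  57  51  55  54  62
   65  70  74  74  80  73  75  82  96]
 [ 74  76  78  75  75  75  76  78  71  66  58  46  51  52  49  48  50  55
   61  74  67  72  75  75  75  74  80]
 [ 70  83  72  76  77  76  76  77  70  65  55  43  49  56  49  46  51  54
   66 
[... 1860 characters left out ...]
6  91  94  95  93  93  88  77  66  67  72  75  79  91  96  89
   84  82  68]
 [ 96  71  64  73  86  93  95  97  93  92  86  78  80  88  92  91  99  90
   92  92  73]
 [106  81  60  63  75  84  94  95  95  91  95  93  91  90  95  91  96  88
   88  81  69]
 [110  76  64  63  65  70  89  97  97  98  95  93  96  92  91  87  79  73
   70  68  60]
 [101  72  53  57  61  67  75  84  94  96  95  92  95  85  81  70  66  66
   65  59  69]
 [ 93  67  54  61  60  59  63  75  82  86  89  84  75  76  67  57  63  57
   62  58  61]
 [ 89  69  57  53  57  63  59  64  73  76  85  77  78  64  65  58  60  63
   64  66  64]
 [ 92  73  51  56  55  71  67  73  73  80  85  88  80  70  60  58  51  60
   71  60  68]]
```

```bash
python3 -m handwheel '[{"slide":[-0.0014,-0.0315,0],"rotation":[0,0,0],"gripper":0.9},{"slide":[-0.0014,-0.0315,0],"rotation":[0,0,0],"gripper":0.9},{"slide":[-0.0014,-0.0315,0],"rotation":[0,0,0],"gripper":0.9},{"slide":[-0.0014,-0.0315,0],"rotation":[0,0,0],"gripper":0.9},{"slide":[-0.0014,-0.0315,0],"rotation":[0,0,0],"gripper":0.9},{"slide":[-0.0014,-0.0315,0],"rotation":[0,0,0],"gripper":0.9},{"slide":[-0.0014,-0.0315,0],"rotation":[0,0,0],"gripper":0.9}]'
python3 -m handwheel '[{"slide":[-0.0014,-0.0315,0],"rotation":[0,0,0],"gripper":0.9},{"slide":[-0.0014,-0.0315,0],"rotation":[0,0,0],"gripper":0.9},{"slide":[-0.0014,-0.0315,0],"rotation":[0,0,0],"gripper":0.9},{"slide":[-0.0014,-0.0315,0],"rotation":[0,0,0],"gripper":0.9},{"slide":[-0.0014,-0.0315,0],"rotation":[0,0,0],"gripper":0.9},{"slide":[-0.0014,-0.0315,0],"rotation":[0,0,0],"gripper":0.9},{"slide":[-0.0014,-0.0315,0],"rotation":[0,0,0],"gripper":0.9}]'
python3 -m handwheel '[{"slide":[0,0,0.015],"rotation":[0,0,0],"gripper":0.9},{"slide":[0,0,0.01],"rotation":[0,0,0],"gripper":0.9},{"slide":[0,0,0],"rotation":[0,0,0],"gripper":0.9},{"slide":[0,0,0],"rotation":[0,0,0],"gripper":0.9},{"slide":[0,0,0],"rotation":[0,0,0],"gripper":0.9}]'
```

```text
t: 5.65
ee_pos: [0.615, 0.0249, 0.1647]
tool_rot: [[-0.999, 0.045, -0.003], [0.045, 0.999, 0.0], [0.003, -0.0, -1.0]]
force: [0.1, 0.8, -1.9]
width: 0.0204
grip_force: 41.7
t: 6.23
ee_pos: [0.6149, -0.1956, 0.1645]
tool_rot: [[-0.999, 0.045, -0.003], [0.045, 0.999, 0.001], [0.003, 0.001, -1.0]]
force: [0.7, -0.8, -1.5]
width: 0.0202
grip_force: 41.7
t: 6.65
ee_pos: [0.6159, -0.1931, 0.1409]
tool_rot: [[-0.999, 0.043, -0.001], [0.043, 0.999, 0.001], [0.001, 0.001, -1.0]]
force: [-0.3, -0.1, -1.0]
width: 0.0204
grip_force: 41.6
```

```bash
python3 -m handwheel '[{"slide":[-0.0011,-0.0014,0.012],"rotation":[0,0,0],"gripper":0.9},{"slide":[0,0,0.012],"rotation":[0,0,0],"gripper":0.9},{"slide":[0,0,0],"rotation":[0,0,0],"gripper":0.9},{"slide":[0,0,0],"rotation":[0,0,0],"gripper":0.9}]'
python3 -m handwheel '[{"slide":[0,0,0.005],"rotation":[0,0,0],"gripper":0.9},{"slide":[0,0,0.005],"rotation":[0,0,0],"gripper":0.9},{"slide":[0,0,0],"rotation":[0,0,0],"gripper":0.9},{"slide":[0,0,0],"rotation":[0,0,0],"gripper":0.9}]'
```

```text
t: 6.98
ee_pos: [0.616, -0.195, 0.1155]
tool_rot: [[-0.999, 0.044, -0.003], [0.044, 0.999, 0.001], [0.003, 0.001, -1.0]]
force: [0.4, 0.1, -1.0]
width: 0.0208
grip_force: 41.6
t: 7.32
ee_pos: [0.6168, -0.1958, 0.1069]
tool_rot: [[-0.999, 0.045, -0.001], [0.045, 0.999, 0.0], [0.001, 0.0, -1.0]]
force: [-0.3, -0.6, -2.3]
width: 0.0208
grip_force: 41.6
```

```bash
python3 -m handwheel '[{"slide":[0,0.0006,0.004],"rotation":[0,0,0],"gripper":0.9},{"slide":[0,0,0.003],"rotation":[0,0,0],"gripper":0.9},{"slide":[0,0,0],"rotation":[0,0,0],"gripper":0.9},{"slide":[0,0,0],"rotation":[0,0,0],"gripper":0.9},{"slide":[0,0,0],"rotation":[0,0,0],"gripper":0.9}]'
```

```text
t: 7.73
ee_pos: [0.6165, -0.195, 0.0996]
tool_rot: [[-0.999, 0.045, -0.001], [0.045, 0.999, 0.001], [0.001, 0.001, -1.0]]
force: [-1.1, -0.0, -2.2]
width: 0.0205
grip_force: 41.6
```

Nose is in without force; continue down.

```bash
python3 -m handwheel '[{"slide":[0,0,0.006],"rotation":[0,0,0],"gripper":0.9},{"slide":[0,0,0.006],"rotation":[0,0,0],"gripper":0.9},{"slide":[0,0,0],"rotation":[0,0,0],"gripper":0.9},{"slide":[0,0,0],"rotation":[0,0,0],"gripper":0.9}]'
python3 -m handwheel '[{"slide":[0,0,0.006],"rotation":[0,0,0],"gripper":0.9},{"slide":[0,0,0.006],"rotation":[0,0,0],"gripper":0.9},{"slide":[0,0,0.004],"rotation":[0,0,0],"gripper":0.9},{"slide":[0,0,0],"rotation":[0,0,0],"gripper":0.9},{"slide":[0,0,0],"rotation":[0,0,0],"gripper":0.9},{"slide":[0,0,0],"rotation":[0,0,0],"gripper":0.9}]'
```

```text
t: 8.07
ee_pos: [0.6166, -0.195, 0.0874]
tool_rot: [[-0.999, 0.045, -0.001], [0.045, 0.999, 0.001], [0.001, 0.0, -1.0]]
force: [-2.6, 1.1, -3.0]
width: 0.0203
grip_force: 41.4
t: 8.57
ee_pos: [0.6171, -0.1951, 0.0721]
tool_rot: [[-0.999, 0.045, -0.0], [0.045, 0.999, 0.0], [0.0, 0.0, -1.0]]
force: [-1.7, 0.5, -2.1]
width: 0.0206
grip_force: 41.4
```

```bash
python3 -m handwheel '[{"slide":[0,0,0.003],"rotation":[0,0,0],"gripper":0.9},{"slide":[0,0,0.002],"rotation":[0,0,0],"gripper":0.9},{"slide":[0,0,0],"rotation":[0,0,0],"gripper":0.9},{"slide":[0,0,0],"rotation":[0,0,0],"gripper":0.9}]'
python3 -m handwheel '[{"slide":[0,0,0],"rotation":[0,0,0],"gripper":0.4},{"slide":[0,0,0],"rotation":[0,0,0],"gripper":0.4},{"slide":[0,0,0],"rotation":[0,0,0],"gripper":0.4},{"slide":[0,0,0],"rotation":[0,0,0],"gripper":0.4},{"slide":[0,0,-0.02],"rotation":[0,0,0],"gripper":0.4},{"slide":[0,0,-0.03],"rotation":[0,0,0],"gripper":0.4},{"slide":[0,0,-0.03],"rotation":[0,0,0],"gripper":0.4},{"slide":[0,0.02,-0.02],"rotation":[0,0,0],"gripper":0.4}]'
```

```text
t: 8.9
ee_pos: [0.6172, -0.1951, 0.0681]
tool_rot: [[-0.999, 0.045, 0.0], [0.045, 0.999, 0.0], [-0.0, 0.0, -1.0]]
force: [-5.0, 3.2, 2.8]
width: 0.0208
grip_force: 43.0
t: 9.57
ee_pos: [0.6194, -0.1789, 0.171]
tool_rot: [[-0.999, 0.048, 0.004], [0.048, 0.999, -0.004], [-0.005, -0.003, -1.0]]
force: [1.3, -0.1, 0.7]
width: 0.0517
grip_force: 0.0
```

```bash
python3 -m handwheel '[{"slide":[0.0025,0.0307,0],"rotation":[0,0,0],"gripper":0.4},{"slide":[0.0025,0.0307,0],"rotation":[0,0,0],"gripper":0.4},{"slide":[0.0025,0.0307,0],"rotation":[0,0,0],"gripper":0.4},{"slide":[0.0025,0.0307,0],"rotation":[0,0,0],"gripper":0.4},{"slide":[0.0025,0.0307,0],"rotation":[0,0,0],"gripper":0.4},{"slide":[0.0025,0.0307,0],"rotation":[0,0,0],"gripper":0.4},{"slide":[0.0025,0.0307,0],"rotation":[0,0,0],"gripper":0.4},{"slide":[0.0025,0.0307,0],"rotation":[0,0,0],"gripper":0.4},{"slide":[0,0,0.02],"rotation":[0,0,0],"gripper":0.4},{"slide":[0,0,0.02],"rotation":[0,0,0],"gripper":0.4}]'
python3 -m handwheel '[{"slide":[0,0,0.015],"rotation":[0,0,0],"gripper":0.4},{"slide":[0,0,0],"rotation":[0,0,0],"gripper":0.4},{"slide":[0,0,0],"rotation":[0,0,0],"gripper":0.4},{"slide":[0,0,0],"rotation":[0,0,0],"gripper":0.4}]'
python3 - <<'E'
from h import *
c=camera("side");t=camera("top")
o=np.hstack([cv2.resize(c["color"][150:270,270:390],(400,400),interpolation=2),cv2.resize(c["color"][240:360,340:460],(400,400),interpolation=2)])
cv2.imwrite("pics/a3.png",o[:,:,::-1])
E
```

```text
t: 10.4
ee_pos: [0.611, 0.0731, 0.1292]
tool_rot: [[-0.999, 0.042, 0.006], [0.042, 0.999, -0.0], [-0.006, 0.0, -1.0]]
force: [0.9, -0.7, -0.9]
width: 0.0516
grip_force: 0.0
t: 10.73
ee_pos: [0.61, 0.0707, 0.1136]
tool_rot: [[-0.999, 0.045, 0.002], [0.045, 0.999, -0.0], [-0.002, -0.0, -1.0]]
force: [1.0, 0.8, 0.6]
width: 0.0507
grip_force: 0.0
```

View pics/a3.png

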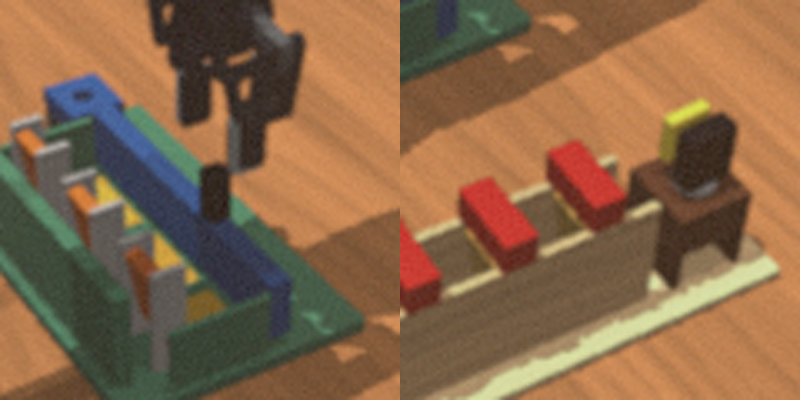

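```bash
python3 -m handwheel '[{"slide":[0,0,0.015],"rotation":[0,0,0],"gripper":0.4},{"slide":[0,0,0.015],"rotation":[0,0,0],"gripper":0.4},{"slide":[0,0,0.013],"rotation":[0,0,0],"gripper":0.4},{"slide":[0,0,0],"rotation":[0,0,0],"gripper":0.4},{"slide":[0,0,0],"rotation":[0,0,0],"gripper":0.7},{"slide":[0,0,0],"rotation":[0,0,0],"gripper":0.95},{"slide":[0,0,0],"rotation":[0,0,0],"gripper":0.95},{"slide":[0,0,0],"rotation":[0,0,0],"gripper":0.95}]' 30
python3 -m handwheel '[{"slide":[-0.003,0,0],"rotation":[0,0,0],"gripper":0.95},{"slide":[-0.004,0,0],"rotation":[0,0,0],"gripper":0.95},{"slide":[-0.005,0,0],"rotation":[0,0,0],"gripper":0.95},{"slide":[-0.005,0,0],"rotation":[0,0,0],"gripper":0.95},{"slide":[-0.005,0,0],"rotation":[0,0,0],"gripper":0.95},{"slide":[-0.003,0,0],"rotation":[0,0,0],"gripper":0.95},{"slide":[0,0,0],"rotation":[0,0,0],"gripper":0.95},{"slide":[0,0,0],"rotation":[0,0,0],"gripper":0.95}]'
```

```text
t: 11.5
ee_pos: [0.6101, 0.0742, 0.0708]
tool_rot: [[-0.999, 0.045, 0.003], [0.045, 0.999, 0.005], [-0.002, 0.005, -1.0]]
force: [1.9, 13.2, 0.6]
width: 0.0152
grip_force: 33.5
t: 12.17
ee_pos: [0.6347, 0.073, 0.0708]
tool_rot: [[-0.999, 0.044, 0.002], [0.044, 0.999, 0.004], [-0.002, 0.004, -1.0]]
force: [-0.8, 10.6, 0.6]
width: 0.0154
grip_force: 33.7
```

```bash
python3 -m handwheel '[{"slide":[-0.002,0.001,0],"rotation":[0,0,0],"gripper":0.95},{"slide":[0,0,0],"rotation":[0,0,0],"gripper":0.95},{"slide":[0,0,0],"rotation":[0,0,0],"gripper":0.95}]'
python3 -m handwheel '[{"slide":[0,0,0],"rotation":[0,0,0],"gripper":0.5},{"slide":[0,0,0],"rotation":[0,0,0],"gripper":0.5},{"slide":[0,0,0],"rotation":[0,0,0],"gripper":0.5},{"slide":[0,0,-0.02],"rotation":[0,0,0],"gripper":0.5},{"slide":[0,0,-0.03],"rotation":[0,0,0],"gripper":0.4},{"slide":[0,-0.03,-0.03],"rotation":[0,0,0],"gripper":0.4},{"slide":[0,-0.03,-0.02],"rotation":[0,0,0],"gripper":0.4},{"slide":[0,-0.03,0],"rotation":[0,0,0],"gripper":0.4},{"slide":[0,-0.03,0],"rotation":[0,0,0],"gripper":0.4},{"slide":[0,-0.03,0],"rotation":[0,0,0],"gripper":0.4}]'
python3 - <<'E'
from h import *
t=camera("top");c=t;H=hsv(c);h,S,v=[H[...,i] for i in range(3)]
bl=(h>105)&(h<125)&(S>120)
print("bar",rect(c,band(c,.05,.07,(.55,.70,-.02,.225),bl),.062))
dk=((h>160)|(h<8))&(v<100)
for x,y in((.588,-.349),(.5,-.318),(.436,-.33)):
    print("ten",rect(c,band(c,.06,.08,(x-.05,x+.05,y-.05,y+.05),dk),.07),"block",rect(c,band(c,.03,.08,(x-.04,x+.04,y-.05,y+.05),dk),.046))
E
```

```text
t: 12.42
ee_pos: [0.635, 0.073, 0.0708]
tool_rot: [[-0.999, 0.044, -0.002], [0.044, 0.999, 0.003], [0.002, 0.003, -1.0]]
force: [-8.0, 7.0, 6.7]
width: 0.0156
grip_force: 34.4
t: 13.25
ee_pos: [0.6299, -0.0804, 0.1703]
tool_rot: [[-0.999, 0.045, 0.003], [0.045, 0.999, -0.001], [-0.003, -0.001, -1.0]]
force: [-0.0, 0.6, -0.5]
width: 0.0514
grip_force: 0.0
bar (array([637.6, 147.3,  16.3, 138.6,  -2.9]), np.int32(436))
ten (array([ 589.5, -354.2,   17.3,   27.6,  -24. ]), np.int32(71)) block (array([ 590.1, -350.7,   46.8,   54.2,  -24.7]), np.int32(369))
ten (array([ 498.8, -320.7,   16.8,   28.7,  -23.8]), np.int32(50)) block (array([ 502.2, -326.8,   33.1,   37.6,  -23.8]), np.int32(168))
ten (array([ 432. , -335.8,   16.4,   28.6,   17.7]), np.int32(43)) block (array([ 433.7, -331.8,   40.8,   54.6,   19.3]), np.int32(242))
```

```bash
python3 -m handwheel '[{"slide":[0.0031,-0.031,0],"rotation":[0,0,0],"gripper":0.4},{"slide":[0.0031,-0.031,0],"rotation":[0,0,0],"gripper":0.4},{"slide":[0.0031,-0.031,0],"rotation":[0,0,0],"gripper":0.4},{"slide":[0.0031,-0.031,0],"rotation":[0,0,0],"gripper":0.4},{"slide":[0.0031,-0.031,0],"rotation":[0,0,0],"gripper":0.4},{"slide":[0.0031,-0.031,0],"rotation":[0,0,0],"gripper":0.4},{"slide":[0.0031,-0.031,0],"rotation":[0,0,0],"gripper":0.4},{"slide":[0.0031,-0.031,0],"rotation":[0,0,0],"gripper":0.4},{"slide":[0.0031,-0.031,0],"rotation":[0,0,0],"gripper":0.4}]' 
python3 -m handwheel '[{"slide":[0,0,0],"rotation":[0,0,0.124],"gripper":0.4},{"slide":[0,0,0],"rotation":[0,0,0.124],"gripper":0.4},{"slide":[0,0,0],"rotation":[0,0,0.124],"gripper":0.4},{"slide":[0,0,0.03],"rotation":[0,0,0],"gripper":0.4},{"slide":[0,0,0.03],"rotation":[0,0,0],"gripper":0.4},{"slide":[0,0,0],"rotation":[0,0,0],"gripper":0.4},{"slide":[0,0,0],"rotation":[0,0,0],"gripper":0.4},{"slide":[0,0,0],"rotation":[0,0,0],"gripper":0.4},{"slide":[0,0,0],"rotation":[0,0,0],"gripper":0.4}]'
```

```text
t: 14.05
ee_pos: [0.5887, -0.3579, 0.1691]
tool_rot: [[-0.999, 0.045, 0.001], [0.045, 0.999, -0.001], [-0.001, -0.001, -1.0]]
force: [-0.1, 0.3, 0.4]
width: 0.0508
grip_force: 0.0
t: 14.8
ee_pos: [0.5903, -0.3571, 0.1115]
tool_rot: [[-0.914, 0.405, 0.003], [0.405, 0.914, -0.002], [-0.004, -0.001, -1.0]]
force: [-0.2, 0.9, 0.8]
width: 0.0509
grip_force: 0.0
```

```bash
python3 -m handwheel '[{"slide":[0.003,0.0019,0.015],"rotation":[0,0,0],"gripper":0.4},{"slide":[0,0,0.02],"rotation":[0,0,0],"gripper":0.4},{"slide":[0,0,0.015],"rotation":[0,0,0],"gripper":0.4},{"slide":[0,0,0.009],"rotation":[0,0,0],"gripper":0.4},{"slide":[0,0,0],"rotation":[0,0,0],"gripper":0.4},{"slide":[0,0,0],"rotation":[0,0,0],"gripper":0.6},{"slide":[0,0,0],"rotation":[0,0,0],"gripper":0.9},{"slide":[0,0,0],"rotation":[0,0,0],"gripper":0.9},{"slide":[0,0,0],"rotation":[0,0,0],"gripper":0.9},{"slide":[0,0,0],"rotation":[0,0,0],"gripper":0.9}]' 40
python3 -m handwheel '[{"slide":[0,0,-0.02],"rotation":[0,0,0],"gripper":0.9},{"slide":[0,0,-0.03],"rotation":[0,0,0],"gripper":0.9},{"slide":[0,0,-0.03],"rotation":[0,0,0],"gripper":0.9},{"slide":[0,0,-0.035],"rotation":[0,0,-0.124],"gripper":0.9},{"slide":[0,0,0],"rotation":[0,0,-0.124],"gripper":0.9},{"slide":[0,0,0],"rotation":[0,0,-0.124],"gripper":0.9},{"slide":[0,0,0],"rotation":[0,0,0],"gripper":0.9},{"slide":[0,0,0],"rotation":[0,0,0],"gripper":0.9},{"slide":[0,0,0],"rotation":[0,0,0],"gripper":0.9}]'
```

```text
t: 15.63
ee_pos: [0.5879, -0.3537, 0.0512]
tool_rot: [[-0.914, 0.405, 0.002], [0.405, 0.914, -0.001], [-0.002, -0.001, -1.0]]
force: [0.3, -0.5, 2.7]
width: 0.0251
grip_force: 43.9
t: 16.38
ee_pos: [0.5865, -0.3527, 0.1637]
tool_rot: [[-0.999, 0.048, -0.002], [0.048, 0.999, 0.001], [0.002, 0.001, -1.0]]
force: [0.1, -0.5, -2.9]
width: 0.0252
grip_force: 43.3
```

```bash
python3 -m handwheel '[{"slide":[0.0015,0.0334,0],"rotation":[0,0,0],"gripper":0.9},{"slide":[0.0015,0.0334,0],"rotation":[0,0,0],"gripper":0.9},{"slide":[0.0015,0.0334,0],"rotation":[0,0,0],"gripper":0.9},{"slide":[0.0015,0.0334,0],"rotation":[0,0,0],"gripper":0.9},{"slide":[0.0015,0.0334,0],"rotation":[0,0,0],"gripper":0.9},{"slide":[0.0015,0.0334,0],"rotation":[0,0,0],"gripper":0.9},{"slide":[0.0015,0.0334,0],"rotation":[0,0,0],"gripper":0.9},{"slide":[0.0015,0.0334,0],"rotation":[0,0,0],"gripper":0.9}]' 
python3 -m handwheel '[{"slide":[0.0015,0.0334,0],"rotation":[0,0,0],"gripper":0.9},{"slide":[0.0015,0.0334,0],"rotation":[0,0,0],"gripper":0.9},{"slide":[0.0015,0.0334,0],"rotation":[0,0,0],"gripper":0.9},{"slide":[0.0015,0.0334,0],"rotation":[0,0,0],"gripper":0.9},{"slide":[0.0015,0.0334,0],"rotation":[0,0,0],"gripper":0.9},{"slide":[0.0015,0.0334,0],"rotation":[0,0,0],"gripper":0.9},{"slide":[0.0015,0.0334,0],"rotation":[0,0,0],"gripper":0.9},{"slide":[0.0015,0.0334,0],"rotation":[0,0,0],"gripper":0.9}]'
python3 -m handwheel '[{"slide":[0,0,0.02],"rotation":[0,0,0],"gripper":0.9},{"slide":[0,0,0],"rotation":[0,0,0],"gripper":0.9},{"slide":[0,0,0],"rotation":[0,0,0],"gripper":0.9},{"slide":[0,0,0],"rotation":[0,0,0],"gripper":0.9},{"slide":[0,0,0],"rotation":[0,0,0],"gripper":0.9}]'
```

```text
t: 17.05
ee_pos: [0.5863, -0.0839, 0.1641]
tool_rot: [[-0.999, 0.048, -0.001], [0.048, 0.999, 0.0], [0.001, 0.0, -1.0]]
force: [0.7, 0.1, -2.9]
width: 0.0251
grip_force: 43.3
t: 17.72
ee_pos: [0.5863, 0.1834, 0.1641]
tool_rot: [[-0.999, 0.048, -0.001], [0.048, 0.999, -0.0], [0.001, -0.0, -1.0]]
force: [-0.5, -0.5, -2.3]
width: 0.0247
grip_force: 43.3
t: 18.13
ee_pos: [0.5875, 0.1808, 0.1454]
tool_rot: [[-0.999, 0.047, 0.001], [0.047, 0.999, -0.0], [-0.001, -0.0, -1.0]]
force: [1.2, 0.6, -1.2]
width: 0.0253
grip_force: 43.3
```

```bash
python3 -m handwheel '[{"slide":[0.0018,0.0012,0.02],"rotation":[0,0,0],"gripper":0.9},{"slide":[0,0,0.02],"rotation":[0,0,0],"gripper":0.9},{"slide":[0,0,0.02],"rotation":[0,0,0],"gripper":0.9},{"slide":[0,0,0.012],"rotation":[0,0,0],"gripper":0.9},{"slide":[0,0,0],"rotation":[0,0,0],"gripper":0.9},{"slide":[0,0,0],"rotation":[0,0,0],"gripper":0.9},{"slide":[0,0,0],"rotation":[0,0,0],"gripper":0.9}]'
python3 -m handwheel '[{"slide":[0,0,0.005],"rotation":[0,0,0],"gripper":0.9},{"slide":[0,0,0.005],"rotation":[0,0,0],"gripper":0.9},{"slide":[0,0,0],"rotation":[0,0,0],"gripper":0.9},{"slide":[0,0,0],"rotation":[0,0,0],"gripper":0.9},{"slide":[0,0,0],"rotation":[0,0,0],"gripper":0.9}]'
```

```text
t: 18.72
ee_pos: [0.5865, 0.183, 0.0743]
tool_rot: [[-0.999, 0.045, 0.002], [0.045, 0.999, 0.0], [-0.002, 0.0, -1.0]]
force: [0.6, 0.3, -2.0]
width: 0.0247
grip_force: 43.3
t: 19.13
ee_pos: [0.5857, 0.1833, 0.0632]
tool_rot: [[-0.999, 0.045, 0.001], [0.045, 0.999, 0.0], [-0.001, 0.0, -1.0]]
force: [2.0, -0.5, -0.2]
width: 0.0249
grip_force: 43.5
```

```bash
python3 -m handwheel '[{"slide":[0,0,0],"rotation":[0,0,0],"gripper":0.5},{"slide":[0,0,0],"rotation":[0,0,0],"gripper":0.4},{"slide":[0,0,0],"rotation":[0,0,0],"gripper":0.4},{"slide":[0,0,-0.02],"rotation":[0,0,0],"gripper":0.4},{"slide":[0,0,-0.03],"rotation":[0,0,0],"gripper":0.4},{"slide":[0,0,-0.03],"rotation":[0,0,0],"gripper":0.4},{"slide":[0,0,-0.03],"rotation":[0,0,0],"gripper":0.4},{"slide":[0.0041,-0.0317,0],"rotation":[0,0,0],"gripper":0.4},{"slide":[0.0041,-0.0317,0],"rotation":[0,0,0],"gripper":0.4},{"slide":[0.0041,-0.0317,0],"rotation":[0,0,0],"gripper":0.4}]' 
python3 -m handwheel '[{"slide":[0.0041,-0.0317,0],"rotation":[0,0,0],"gripper":0.4},{"slide":[0.0041,-0.0317,0],"rotation":[0,0,0],"gripper":0.4},{"slide":[0.0041,-0.0317,0],"rotation":[0,0,0],"gripper":0.4},{"slide":[0.0041,-0.0317,0],"rotation":[0,0,0],"gripper":0.4},{"slide":[0.0041,-0.0317,0],"rotation":[0,0,0],"gripper":0.4}]' 
python3 - <<'E'
from h import *
t=camera("top");c=t;H=hsv(c);h,S,v=[H[...,i] for i in range(3)]
dk=((h>160)|(h<8))&(v<100)
for b in((.35,.45+.02,-.45,-.25),(.47,.56,-.45,-.25),(.54,.65,.13,.23)):
    print("ten",rect(c,band(c,.06,.09,b,dk),.07),"block",rect(c,band(c,.03,.08,b,dk),.046))
E
```

```text
t: 19.97
ee_pos: [0.5688, 0.0882, 0.1739]
tool_rot: [[-0.999, 0.043, 0.002], [0.043, 0.999, -0.0], [-0.002, -0.0, -1.0]]
force: [0.0, 0.4, 0.2]
width: 0.0511
grip_force: 0.0
t: 20.38
ee_pos: [0.5406, -0.0701, 0.173]
tool_rot: [[-0.999, 0.045, 0.0], [0.045, 0.999, -0.0], [-0.0, -0.0, -1.0]]
force: [0.3, 0.3, -0.1]
width: 0.0512
grip_force: 0.0
ten (array([ 432.4, -336. ,   17.1,   28. ,   17.7]), np.int32(61)) block (array([ 433.6, -332.5,   42. ,   55.4,   20.1]), np.int32(322))
ten (array([ 498.8, -320.9,   16.4,   28.5,  -22.5]), np.int32(73)) block (array([ 499.2, -318.7,   45.2,   55.9,  -23.9]), np.int32(362))
ten (array([583.2, 177.7,  28.1,  22.3, -37.9]), np.int32(50)) block (array([586.8, 183.8,  45.1,  59.8,  -3.4]), np.int32(210))
```

```bash
python3 -m handwheel '[{"slide":[0.0041,-0.0317,0],"rotation":[0,0,0],"gripper":0.4},{"slide":[0.0041,-0.0317,0],"rotation":[0,0,0],"gripper":0.4},{"slide":[0.0041,-0.0317,0],"rotation":[0,0,0],"gripper":0.4},{"slide":[0.0041,-0.0317,0],"rotation":[0,0,0],"gripper":0.4},{"slide":[0.0041,-0.0317,0],"rotation":[0,0,0],"gripper":0.4},{"slide":[0.0041,-0.0317,0],"rotation":[0,0,0],"gripper":0.4},{"slide":[0.0041,-0.0317,0],"rotation":[0,0,0],"gripper":0.4},{"slide":[0.0041,-0.0317,0],"rotation":[0,0,0],"gripper":0.4}]' 
python3 -m handwheel '[{"slide":[0,0,0],"rotation":[0,0,0.124],"gripper":0.4},{"slide":[0,0,0],"rotation":[0,0,0.124],"gripper":0.4},{"slide":[0,0,0],"rotation":[0,0,0.120],"gripper":0.4},{"slide":[0,0,0.03],"rotation":[0,0,0],"gripper":0.4},{"slide":[0,0,0.03],"rotation":[0,0,0],"gripper":0.4},{"slide":[0,0,0],"rotation":[0,0,0],"gripper":0.4},{"slide":[0,0,0],"rotation":[0,0,0],"gripper":0.4},{"slide":[0,0,0],"rotation":[0,0,0],"gripper":0.4},{"slide":[0,0,0],"rotation":[0,0,0],"gripper":0.4}]'
```

```text
t: 21.1
ee_pos: [0.4966, -0.3219, 0.1729]
tool_rot: [[-0.999, 0.045, 0.0], [0.045, 0.999, 0.0], [-0.0, 0.0, -1.0]]
force: [1.3, 0.2, 0.3]
width: 0.0512
grip_force: 0.0
t: 21.85
ee_pos: [0.4982, -0.3215, 0.1151]
tool_rot: [[-0.916, 0.401, 0.003], [0.401, 0.916, -0.002], [-0.003, -0.001, -1.0]]
force: [-0.7, -0.4, 0.6]
width: 0.0511
grip_force: 0.0
```

```bash
python3 -m handwheel '[{"slide":[0.0008,0.0005,0.015],"rotation":[0,0,0],"gripper":0.4},{"slide":[0,0,0.02],"rotation":[0,0,0],"gripper":0.4},{"slide":[0,0,0.018],"rotation":[0,0,0],"gripper":0.4},{"slide":[0,0,0.0105],"rotation":[0,0,0],"gripper":0.4},{"slide":[0,0,0],"rotation":[0,0,0],"gripper":0.4},{"slide":[0,0,0],"rotation":[0,0,0],"gripper":0.6},{"slide":[0,0,0],"rotation":[0,0,0],"gripper":0.9},{"slide":[0,0,0],"rotation":[0,0,0],"gripper":0.9},{"slide":[0,0,0],"rotation":[0,0,0],"gripper":0.9},{"slide":[0,0,0],"rotation":[0,0,0],"gripper":0.9}]' 40
python3 -m handwheel '[{"slide":[0,0,-0.02],"rotation":[0,0,0],"gripper":0.9},{"slide":[0,0,-0.03],"rotation":[0,0,0],"gripper":0.9},{"slide":[0,0,-0.03],"rotation":[0,0,0],"gripper":0.9},{"slide":[0,0,-0.035],"rotation":[0,0,-0.124],"gripper":0.9},{"slide":[0,0,0],"rotation":[0,0,-0.124],"gripper":0.9},{"slide":[0,0,0],"rotation":[0,0,-0.120],"gripper":0.9},{"slide":[0,0,0],"rotation":[0,0,0],"gripper":0.9},{"slide":[0,0,0],"rotation":[0,0,0],"gripper":0.9},{"slide":[0,0,0],"rotation":[0,0,0],"gripper":0.9}]'
```

```text
t: 22.68
ee_pos: [0.4976, -0.3206, 0.0511]
tool_rot: [[-0.916, 0.401, 0.002], [0.401, 0.916, -0.002], [-0.003, -0.001, -1.0]]
force: [0.3, 0.4, 6.8]
width: 0.0248
grip_force: 43.7
t: 23.43
ee_pos: [0.496, -0.3194, 0.1634]
tool_rot: [[-0.999, 0.048, -0.001], [0.048, 0.999, 0.001], [0.001, 0.001, -1.0]]
force: [0.0, 0.0, -1.7]
width: 0.025
grip_force: 42.8
```

```bash
python3 -m handwheel '[{"slide":[-0.0047,0.031,0],"rotation":[0,0,0],"gripper":0.9},{"slide":[-0.0047,0.031,0],"rotation":[0,0,0],"gripper":0.9},{"slide":[-0.0047,0.031,0],"rotation":[0,0,0],"gripper":0.9},{"slide":[-0.0047,0.031,0],"rotation":[0,0,0],"gripper":0.9},{"slide":[-0.0047,0.031,0],"rotation":[0,0,0],"gripper":0.9},{"slide":[-0.0047,0.031,0],"rotation":[0,0,0],"gripper":0.9},{"slide":[-0.0047,0.031,0],"rotation":[0,0,0],"gripper":0.9}]' 
python3 -m handwheel '[{"slide":[-0.0047,0.031,0],"rotation":[0,0,0],"gripper":0.9},{"slide":[-0.0047,0.031,0],"rotation":[0,0,0],"gripper":0.9},{"slide":[-0.0047,0.031,0],"rotation":[0,0,0],"gripper":0.9},{"slide":[-0.0047,0.031,0],"rotation":[0,0,0],"gripper":0.9},{"slide":[-0.0047,0.031,0],"rotation":[0,0,0],"gripper":0.9},{"slide":[-0.0047,0.031,0],"rotation":[0,0,0],"gripper":0.9},{"slide":[-0.0047,0.031,0],"rotation":[0,0,0],"gripper":0.9}]'
python3 -m handwheel '[{"slide":[0,0,0.02],"rotation":[0,0,0],"gripper":0.9},{"slide":[0,0,0],"rotation":[0,0,0],"gripper":0.9},{"slide":[0,0,0],"rotation":[0,0,0],"gripper":0.9},{"slide":[0,0,0],"rotation":[0,0,0],"gripper":0.9},{"slide":[0,0,0],"rotation":[0,0,0],"gripper":0.9}]'
```

```text
t: 24.02
ee_pos: [0.5387, -0.1029, 0.1636]
tool_rot: [[-0.999, 0.048, -0.001], [0.048, 0.999, 0.0], [0.001, 0.0, -1.0]]
force: [1.0, -0.3, -1.5]
width: 0.0249
grip_force: 42.7
t: 24.6
ee_pos: [0.5813, 0.1123, 0.1635]
tool_rot: [[-0.999, 0.048, -0.001], [0.048, 0.999, -0.0], [0.001, -0.0, -1.0]]
force: [1.3, -0.0, -1.7]
width: 0.0251
grip_force: 42.7
t: 25.02
ee_pos: [0.5819, 0.1098, 0.1449]
tool_rot: [[-0.999, 0.047, 0.0], [0.047, 0.999, -0.0], [-0.0, -0.0, -1.0]]
force: [0.3, 0.3, -1.3]
width: 0.0249
grip_force: 42.8
```

```bash
python3 -m handwheel '[{"slide":[0,0,0.02],"rotation":[0,0,0],"gripper":0.9},{"slide":[0,0,0.02],"rotation":[0,0,0],"gripper":0.9},{"slide":[0,0,0.02],"rotation":[0,0,0],"gripper":0.9},{"slide":[0,0,0.012],"rotation":[0,0,0],"gripper":0.9},{"slide":[0,0,0],"rotation":[0,0,0],"gripper":0.9},{"slide":[0,0,0],"rotation":[0,0,0],"gripper":0.9},{"slide":[0,0,0],"rotation":[0,0,0],"gripper":0.9}]'
python3 -m handwheel '[{"slide":[0,0,0.005],"rotation":[0,0,0],"gripper":0.9},{"slide":[0,0,0.005],"rotation":[0,0,0],"gripper":0.9},{"slide":[0,0,0],"rotation":[0,0,0],"gripper":0.9},{"slide":[0,0,0],"rotation":[0,0,0],"gripper":0.9},{"slide":[0,0,0],"rotation":[0,0,0],"gripper":0.9}]'
```

```text
t: 25.6
ee_pos: [0.5827, 0.1105, 0.0738]
tool_rot: [[-0.999, 0.045, 0.002], [0.045, 0.999, 0.0], [-0.002, 0.0, -1.0]]
force: [-0.1, -1.0, -0.9]
width: 0.0251
grip_force: 42.7
t: 26.02
ee_pos: [0.5823, 0.111, 0.0629]
tool_rot: [[-0.999, 0.045, 0.002], [0.045, 0.999, 0.0], [-0.002, 0.0, -1.0]]
force: [1.8, 0.8, 1.9]
width: 0.0252
grip_force: 43.1
```

```bash
python3 -m handwheel '[{"slide":[0,0,0],"rotation":[0,0,0],"gripper":0.5},{"slide":[0,0,0],"rotation":[0,0,0],"gripper":0.4},{"slide":[0,0,0],"rotation":[0,0,0],"gripper":0.4},{"slide":[0,0,-0.02],"rotation":[0,0,0],"gripper":0.4},{"slide":[0,0,-0.03],"rotation":[0,0,0],"gripper":0.4},{"slide":[0,0,-0.03],"rotation":[0,0,0],"gripper":0.4},{"slide":[0,0,-0.03],"rotation":[0,0,0],"gripper":0.4},{"slide":[0.0082,-0.0283,0],"rotation":[0,0,0],"gripper":0.4},{"slide":[0.0082,-0.0283,0],"rotation":[0,0,0],"gripper":0.4},{"slide":[0.0082,-0.0283,0],"rotation":[0,0,0],"gripper":0.4}]' 
python3 -m handwheel '[{"slide":[0.0082,-0.0283,0],"rotation":[0,0,0],"gripper":0.4},{"slide":[0.0082,-0.0283,0],"rotation":[0,0,0],"gripper":0.4},{"slide":[0.0082,-0.0283,0],"rotation":[0,0,0],"gripper":0.4},{"slide":[0.0082,-0.0283,0],"rotation":[0,0,0],"gripper":0.4},{"slide":[0.0082,-0.0283,0],"rotation":[0,0,0],"gripper":0.4}]' 
python3 - <<'E'
from h import *
t=camera("top");c=t;H=hsv(c);h,S,v=[H[...,i] for i in range(3)]
dk=((h>160)|(h<8))&(v<100)
for b in((.35,.45+.04,-.45,-.25),(.54,.65,.07,.15),(.54,.65,.15,.24)):
    print("ten",rect(c,band(c,.06,.09,b,dk),.07),"block",rect(c,band(c,.03,.08,b,dk),.046))
E
```

```text
t: 26.85
ee_pos: [0.553, 0.0265, 0.173]
tool_rot: [[-0.999, 0.043, 0.001], [0.043, 0.999, -0.0], [-0.001, -0.0, -1.0]]
force: [-0.3, -0.0, 1.0]
width: 0.0511
grip_force: 0.0
t: 27.27
ee_pos: [0.505, -0.1136, 0.1721]
tool_rot: [[-0.999, 0.045, -0.0], [0.045, 0.999, 0.0], [0.0, -0.0, -1.0]]
force: [0.0, 0.4, 0.3]
width: 0.0514
grip_force: 0.0
ten (array([ 432.4, -336. ,   17.1,   28. ,   17.7]), np.int32(66)) block (array([ 433.7, -332.1,   40.9,   55.5,   18.7]), np.int32(330))
ten (array([578.2, 104. ,  13.3,  31.7,  30.6]), np.int32(34)) block (array([581.6, 106.9,  45.7,  50.5,  -4.3]), np.int32(166))
ten (array([ 5.858e+02,  1.794e+02,  1.770e+01,  2.640e+01, -5.000e-01]), np.int32(42)) block (array([ 5.856e+02,  1.827e+02,  4.500e+01,  5.820e+01, -5.000e-01]), np.int32(128))
```

```bash
python3 -m handwheel '[{"slide":[0.0082,-0.0283,0],"rotation":[0,0,0],"gripper":0.4},{"slide":[0.0082,-0.0283,0],"rotation":[0,0,0],"gripper":0.4},{"slide":[0.0082,-0.0283,0],"rotation":[0,0,0],"gripper":0.4},{"slide":[0.0082,-0.0283,0],"rotation":[0,0,0],"gripper":0.4},{"slide":[0.0082,-0.0283,0],"rotation":[0,0,0],"gripper":0.4},{"slide":[0.0082,-0.0283,0],"rotation":[0,0,0],"gripper":0.4},{"slide":[0.0082,-0.0283,0],"rotation":[0,0,0],"gripper":0.4},{"slide":[0.0082,-0.0283,0],"rotation":[0,0,0],"gripper":0.4}]' 
python3 -m handwheel '[{"slide":[0,0,0],"rotation":[0,0,-0.118],"gripper":0.4},{"slide":[0,0,0],"rotation":[0,0,-0.118],"gripper":0.4},{"slide":[0,0,0],"rotation":[0,0,-0.118],"gripper":0.4},{"slide":[0,0,0.03],"rotation":[0,0,0],"gripper":0.4},{"slide":[0,0,0.03],"rotation":[0,0,0],"gripper":0.4},{"slide":[0,0,0],"rotation":[0,0,0],"gripper":0.4},{"slide":[0,0,0],"rotation":[0,0,0],"gripper":0.4},{"slide":[0,0,0],"rotation":[0,0,0],"gripper":0.4},{"slide":[0,0,0],"rotation":[0,0,0],"gripper":0.4}]'
```

```text
t: 27.98
ee_pos: [0.4295, -0.3367, 0.1721]
tool_rot: [[-0.999, 0.045, -0.0], [0.045, 0.999, 0.0], [0.0, 0.0, -1.0]]
force: [-0.4, 0.2, 0.4]
width: 0.0514
grip_force: 0.0
t: 28.73
ee_pos: [0.4323, -0.3357, 0.1144]
tool_rot: [[-0.953, -0.302, 0.001], [-0.302, 0.953, -0.004], [0.0, -0.004, -1.0]]
force: [-0.6, 0.8, 0.9]
width: 0.0514
grip_force: 0.0
```

Good. Descend, grip, lift and turn back.

```bash
python3 -m handwheel '[{"slide":[0.0008,0,0.015],"rotation":[0,0,0],"gripper":0.4},{"slide":[0,0,0.02],"rotation":[0,0,0],"gripper":0.4},{"slide":[0,0,0.018],"rotation":[0,0,0],"gripper":0.4},{"slide":[0,0,0.0098],"rotation":[0,0,0],"gripper":0.4},{"slide":[0,0,0],"rotation":[0,0,0],"gripper":0.4},{"slide":[0,0,0],"rotation":[0,0,0],"gripper":0.6},{"slide":[0,0,0],"rotation":[0,0,0],"gripper":0.9},{"slide":[0,0,0],"rotation":[0,0,0],"gripper":0.9},{"slide":[0,0,0],"rotation":[0,0,0],"gripper":0.9},{"slide":[0,0,0],"rotation":[0,0,0],"gripper":0.9}]' 40
python3 -m handwheel '[{"slide":[0,0,-0.02],"rotation":[0,0,0],"gripper":0.9},{"slide":[0,0,-0.03],"rotation":[0,0,0],"gripper":0.9},{"slide":[0,0,-0.03],"rotation":[0,0,0],"gripper":0.9},{"slide":[0,0,-0.035],"rotation":[0,0,0.118],"gripper":0.9},{"slide":[0,0,0],"rotation":[0,0,0.118],"gripper":0.9},{"slide":[0,0,0],"rotation":[0,0,0.118],"gripper":0.9},{"slide":[0,0,0],"rotation":[0,0,0],"gripper":0.9},{"slide":[0,0,0],"rotation":[0,0,0],"gripper":0.9},{"slide":[0,0,0],"rotation":[0,0,0],"gripper":0.9}]'
```

```text
t: 29.57
ee_pos: [0.4315, -0.3358, 0.0512]
tool_rot: [[-0.953, -0.302, 0.0], [-0.302, 0.953, -0.004], [0.001, -0.004, -1.0]]
force: [-1.3, 0.8, 6.6]
width: 0.0254
grip_force: 43.3
t: 30.32
ee_pos: [0.4304, -0.3343, 0.1638]
tool_rot: [[-0.999, 0.044, -0.003], [0.044, 0.999, -0.001], [0.003, -0.001, -1.0]]
force: [-0.3, 0.0, -1.2]
width: 0.0251
grip_force: 42.4
```

```bash
python3 -m handwheel '[{"slide":[-0.0101,0.0292,0],"rotation":[0,0,0],"gripper":0.9},{"slide":[-0.0101,0.0292,0],"rotation":[0,0,0],"gripper":0.9},{"slide":[-0.0101,0.0292,0],"rotation":[0,0,0],"gripper":0.9},{"slide":[-0.0101,0.0292,0],"rotation":[0,0,0],"gripper":0.9},{"slide":[-0.0101,0.0292,0],"rotation":[0,0,0],"gripper":0.9},{"slide":[-0.0101,0.0292,0],"rotation":[0,0,0],"gripper":0.9},{"slide":[-0.0101,0.0292,0],"rotation":[0,0,0],"gripper":0.9}]' 
python3 -m handwheel '[{"slide":[-0.0101,0.0292,0],"rotation":[0,0,0],"gripper":0.9},{"slide":[-0.0101,0.0292,0],"rotation":[0,0,0],"gripper":0.9},{"slide":[-0.0101,0.0292,0],"rotation":[0,0,0],"gripper":0.9},{"slide":[-0.0101,0.0292,0],"rotation":[0,0,0],"gripper":0.9},{"slide":[-0.0101,0.0292,0],"rotation":[0,0,0],"gripper":0.9},{"slide":[-0.0101,0.0292,0],"rotation":[0,0,0],"gripper":0.9}]'
python3 -m handwheel '[{"slide":[0,0,0.02],"rotation":[0,0,0],"gripper":0.9},{"slide":[0,0,0],"rotation":[0,0,0],"gripper":0.9},{"slide":[0,0,0],"rotation":[0,0,0],"gripper":0.9},{"slide":[0,0,0],"rotation":[0,0,0],"gripper":0.9},{"slide":[0,0,0],"rotation":[0,0,0],"gripper":0.9}]'
```

```text
t: 30.9
ee_pos: [0.511, -0.1323, 0.1633]
tool_rot: [[-0.999, 0.045, -0.003], [0.045, 0.999, -0.001], [0.003, -0.001, -1.0]]
force: [0.3, 0.2, -1.9]
width: 0.0249
grip_force: 42.3
t: 31.4
ee_pos: [0.5798, 0.0398, 0.1628]
tool_rot: [[-0.999, 0.045, -0.003], [0.045, 0.999, -0.002], [0.003, -0.002, -1.0]]
force: [-0.0, 0.1, -1.2]
width: 0.0249
grip_force: 42.3
t: 31.82
ee_pos: [0.58, 0.0372, 0.1441]
tool_rot: [[-0.999, 0.048, -0.001], [0.048, 0.999, -0.002], [0.001, -0.002, -1.0]]
force: [0.8, 0.4, -1.4]
width: 0.0251
grip_force: 42.4
```

```bash
python3 -m handwheel '[{"slide":[0.0005,0,0.02],"rotation":[0,0,0],"gripper":0.9},{"slide":[0,0,0.02],"rotation":[0,0,0],"gripper":0.9},{"slide":[0,0,0.02],"rotation":[0,0,0],"gripper":0.9},{"slide":[0,0,0.012],"rotation":[0,0,0],"gripper":0.9},{"slide":[0,0,0],"rotation":[0,0,0],"gripper":0.9},{"slide":[0,0,0],"rotation":[0,0,0],"gripper":0.9},{"slide":[0,0,0],"rotation":[0,0,0],"gripper":0.9}]'
python3 -m handwheel '[{"slide":[0,0,0.005],"rotation":[0,0,0],"gripper":0.9},{"slide":[0,0,0.005],"rotation":[0,0,0],"gripper":0.9},{"slide":[0,0,0],"rotation":[0,0,0],"gripper":0.9},{"slide":[0,0,0],"rotation":[0,0,0],"gripper":0.9},{"slide":[0,0,0],"rotation":[0,0,0],"gripper":0.9}]'
```

```text
t: 32.4
ee_pos: [0.5804, 0.0377, 0.073]
tool_rot: [[-0.999, 0.048, 0.0], [0.048, 0.999, -0.002], [-0.0, -0.002, -1.0]]
force: [0.3, -0.7, -1.5]
width: 0.0251
grip_force: 42.3
t: 32.82
ee_pos: [0.5808, 0.0384, 0.063]
tool_rot: [[-0.999, 0.047, 0.002], [0.047, 0.999, -0.001], [-0.002, -0.001, -1.0]]
force: [1.9, 2.0, 5.2]
width: 0.0247
grip_force: 43.2
```

```bash
python3 -m handwheel '[{"slide":[0,0,0],"rotation":[0,0,0],"gripper":0.5},{"slide":[0,0,0],"rotation":[0,0,0],"gripper":0.4},{"slide":[0,0,0],"rotation":[0,0,0],"gripper":0.4},{"slide":[0,0,-0.02],"rotation":[0,0,0],"gripper":0.4},{"slide":[0,0,-0.03],"rotation":[0,0,0],"gripper":0.4},{"slide":[0,0,-0.02],"rotation":[0,0,0],"gripper":0.4},{"slide":[-0.0265,0.0195,0],"rotation":[0,0,0],"gripper":0.4},{"slide":[-0.026,0.0195,0],"rotation":[0,0,0],"gripper":0.4},{"slide":[0,0,0],"rotation":[0,0,0],"gripper":0.4},{"slide":[0,0,0],"rotation":[0,0,0],"gripper":0.4}]' 
python3 - <<'E'
from h import *
s=camera("side");t=camera("top")
o=np.hstack([cv2.resize(s["color"][150:280,245:375],(400,400),interpolation=2),cv2.resize(t["color"][180:280,200:340],(560,400),interpolation=2)])
o=cv2.resize(o,(800,333));cv2.imwrite("pics/a4.png",o[:,:,::-1])
E
```

```text
t: 33.65
ee_pos: [0.6338, 0.0753, 0.1304]
tool_rot: [[-0.999, 0.046, -0.003], [0.046, 0.999, -0.002], [0.003, -0.002, -1.0]]
force: [-0.2, 0.4, -1.1]
width: 0.0514
grip_force: 0.0
```

View pics/a4.png

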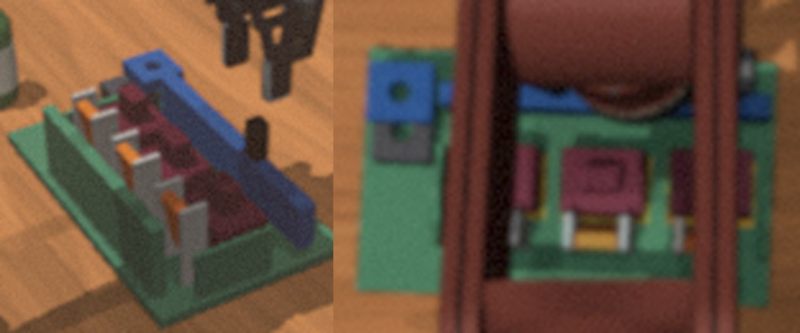

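```bash
python3 -m handwheel '[{"slide":[0,0,0.02],"rotation":[0,0,0],"gripper":0.4},{"slide":[0,0,0.02],"rotation":[0,0,0],"gripper":0.4},{"slide":[0,0,0.019],"rotation":[0,0,0],"gripper":0.4},{"slide":[0,0,0],"rotation":[0,0,0],"gripper":0.4},{"slide":[0,0,0],"rotation":[0,0,0],"gripper":0.7},{"slide":[0,0,0],"rotation":[0,0,0],"gripper":0.95},{"slide":[0,0,0],"rotation":[0,0,0],"gripper":0.95},{"slide":[0,0,0],"rotation":[0,0,0],"gripper":0.95}]' 40
python3 -m handwheel '[{"slide":[0.003,0,0],"rotation":[0,0,0],"gripper":0.95},{"slide":[0.004,0,0],"rotation":[0,0,0],"gripper":0.95},{"slide":[0.004,0,0],"rotation":[0,0,0],"gripper":0.95},{"slide":[0.004,0,0],"rotation":[0,0,0],"gripper":0.95},{"slide":[0.004,0,0],"rotation":[0,0,0],"gripper":0.95},{"slide":[0.004,0,0],"rotation":[0,0,0],"gripper":0.95},{"slide":[0.002,0,0],"rotation":[0,0,0],"gripper":0.95},{"slide":[0,0,0],"rotation":[0,0,0],"gripper":0.95},{"slide":[0,0,0],"rotation":[0,0,0],"gripper":0.95},{"slide":[0,0,0],"rotation":[0,0,0],"gripper":0.95}]'
```

```text
t: 34.42
ee_pos: [0.6345, 0.0731, 0.0745]
tool_rot: [[-0.999, 0.048, 0.0], [0.048, 0.999, -0.004], [-0.001, -0.004, -1.0]]
force: [-1.9, -4.8, 1.7]
width: 0.0152
grip_force: 41.7
t: 35.25
ee_pos: [0.6105, 0.0743, 0.0745]
tool_rot: [[-0.999, 0.048, 0.003], [0.048, 0.999, -0.003], [-0.003, -0.003, -1.0]]
force: [1.9, -6.0, -1.3]
width: 0.0152
grip_force: 41.1
```

```bash
python3 -m handwheel '[{"slide":[0.002,-0.001,0],"rotation":[0,0,0],"gripper":0.95},{"slide":[0.001,0,0],"rotation":[0,0,0],"gripper":0.95},{"slide":[0,0,0],"rotation":[0,0,0],"gripper":0.95},{"slide":[0,0,0],"rotation":[0,0,0],"gripper":0.95}]'
```

```text
t: 35.58
ee_pos: [0.6095, 0.0743, 0.0745]
tool_rot: [[-0.999, 0.048, 0.008], [0.048, 0.999, -0.002], [-0.008, -0.002, -1.0]]
force: [11.5, -1.0, -8.8]
width: 0.015
grip_force: 40.2
```

```bash
python3 -m handwheel '[{"slide":[0,0,0],"rotation":[0,0,0],"gripper":0.5},{"slide":[0,0,0],"rotation":[0,0,0],"gripper":0.4},{"slide":[0,0,0],"rotation":[0,0,0],"gripper":0.4},{"slide":[0,0,-0.02],"rotation":[0,0,0],"gripper":0.4},{"slide":[0,0,-0.03],"rotation":[0,0,0],"gripper":0.4},{"slide":[0,0,-0.03],"rotation":[0,0,0],"gripper":0.4},{"slide":[-0.0024,-0.0299,0],"rotation":[0,0,0],"gripper":0.4},{"slide":[-0.0024,-0.0299,0],"rotation":[0,0,0],"gripper":0.4},{"slide":[-0.0024,-0.0299,0],"rotation":[0,0,0],"gripper":0.4},{"slide":[-0.0024,-0.0299,0],"rotation":[0,0,0],"gripper":0.4}]' 
python3 -m handwheel '[{"slide":[-0.0024,-0.0299,0],"rotation":[0,0,0],"gripper":0.4},{"slide":[-0.0024,-0.0299,0],"rotation":[0,0,0],"gripper":0.4},{"slide":[-0.0024,-0.0299,0],"rotation":[0,0,0],"gripper":0.4},{"slide":[-0.0024,-0.0299,0],"rotation":[0,0,0],"gripper":0.4},{"slide":[-0.0024,-0.0299,0],"rotation":[0,0,0],"gripper":0.4},{"slide":[0,0,0.02],"rotation":[0,0,0],"gripper":0.4},{"slide":[0,0,0],"rotation":[0,0,0],"gripper":0.4},{"slide":[0,0,0],"rotation":[0,0,0],"gripper":0.4},{"slide":[0,0,0],"rotation":[0,0,0],"gripper":0.4},{"slide":[0,0,0],"rotation":[0,0,0],"gripper":0.4}]'
python3 - <<'E'
from h import *
s=camera("side");t=camera("top")
for c in(s,t):
    H=hsv(c);h,S,v=[H[...,i] for i in range(3)];ye=(h>22)&(h<34)&(S>150)
    print("trig",rect(c,band(c,.06,.11,(.58,.66,-.22,-.14),ye),.098))
    bl=(h>105)&(h<125)&(S>120)
    print("bar",rect(c,band(c,.05,.07,(.55,.70,-.02,.225),bl),.062))
    dk=((h>160)|(h<8))&(v<100)
    for b in((.54,.65,0,.07),(.54,.65,.07,.15),(.54,.65,.15,.24)): print("ten",rect(c,band(c,.07,.09,b,dk),.082),"block",rect(c,band(c,.05,.066,b,dk),.058))
E
```

```text
t: 36.42
ee_pos: [0.6096, -0.0458, 0.1537]
tool_rot: [[-0.999, 0.046, -0.001], [0.046, 0.999, -0.002], [0.001, -0.002, -1.0]]
force: [0.2, 0.0, 0.4]
width: 0.0513
grip_force: 0.0
t: 37.25
ee_pos: [0.6149, -0.1938, 0.1339]
tool_rot: [[-0.999, 0.046, -0.001], [0.046, 0.999, -0.002], [0.001, -0.002, -1.0]]
force: [-0.2, 0.0, 0.8]
width: 0.0512
grip_force: 0.0
trig (array([ 608.8, -189.8,   42.3,   13.1,   18.1]), np.int32(72))
bar (array([615.4, 154.8,  13.3, 133.4,  -3.6]), np.int32(186))
ten (array([574.4,  30.2,  21.4,  33.8,  -2.1]), np.int32(69)) block (array([574.6,  11.3,  46.1,  16.1, -17.9]), np.int32(55))
ten (array([578.5, 103.3,  20.8,  36.5,  -2.2]), np.int32(59)) block (array([583.4, 113.1,  18.4,  34.2,  33.2]), np.int32(38))
ten (array([581.7, 173.6,  21.8,  35.8,  -2.2]), np.int32(50)) block (array([587.5, 184.1,  19.4,  33.7,  39.7]), np.int32(32))
trig None
bar (array([613.5, 148.4,  14.9, 140.5,  -2.7]), np.int32(396))
ten (array([ 5.704e+02,  3.610e+01,  0.000e+00,  2.180e+01, -5.000e-01]), np.int32(11)) block (array([591.3,  33.9,   9.2,  26.9, -17.3]), np.int32(30))
ten (array([ 5.775e+02,  1.015e+02,  8.700e+00,  8.700e+00, -2.000e-01]), np.int32(10)) block (array([577.8,  83.9,  43.2,   8.7, -13.5]), np.int32(37))
ten (array([589.5, 175.7,  11.3,  25. , -41.6]), np.int32(24)) block (array([ 5.834e+02,  1.702e+02,  4.240e+01,  3.570e+01, -5.000e-01]), np.int32(53))
```

```bash
python3 -m handwheel '[{"slide":[-0.0024,-0.0012,0.02],"rotation":[0,0,0],"gripper":0.4},{"slide":[0,0,0.02],"rotation":[0,0,0],"gripper":0.4},{"slide":[0,0,0.02],"rotation":[0,0,0],"gripper":0.4},{"slide":[0,0,0.006],"rotation":[0,0,0],"gripper":0.4},{"slide":[0,0,0],"rotation":[0,0,0],"gripper":0.4},{"slide":[0,0,0],"rotation":[0,0,0],"gripper":0.4},{"slide":[0,0,0],"rotation":[0,0,0],"gripper":0.7},{"slide":[0,0,0],"rotation":[0,0,0],"gripper":0.9},{"slide":[0,0,0],"rotation":[0,0,0],"gripper":0.9},{"slide":[0,0,0],"rotation":[0,0,0],"gripper":0.9}]' 40
python3 -m handwheel '[{"slide":[0,0,0],"rotation":[0,0,0],"gripper":0.9},{"slide":[0,0,0],"rotation":[0,0,0],"gripper":0.9}]'
```

```text
t: 38.18
ee_pos: [0.6182, -0.1956, 0.0696]
tool_rot: [[-0.999, 0.047, 0.001], [0.047, 0.999, -0.001], [-0.001, -0.001, -1.0]]
force: [-0.7, 4.8, 6.7]
width: 0.0206
grip_force: 42.5
t: 38.35
ee_pos: [0.6182, -0.1956, 0.0696]
tool_rot: [[-0.999, 0.047, 0.001], [0.047, 0.999, -0.001], [-0.002, -0.001, -1.0]]
force: [-0.5, 4.4, 6.1]
width: 0.0208
grip_force: 42.5
```

```bash
python3 -m handwheel '[{"slide":[0,0,-0.006],"rotation":[0,0,0],"gripper":0.9},{"slide":[0,0,-0.01],"rotation":[0,0,0],"gripper":0.9},{"slide":[0,0,-0.015],"rotation":[0,0,0],"gripper":0.9},{"slide":[0,0,-0.02],"rotation":[0,0,0],"gripper":0.9},{"slide":[0,0,-0.02],"rotation":[0,0,0],"gripper":0.9},{"slide":[0,0,-0.028],"rotation":[0,0,0],"gripper":0.9},{"slide":[0,0,0],"rotation":[0,0,0],"gripper":0.9}]'
python3 -m handwheel '[{"slide":[0.0015,0.0316,0],"rotation":[0,0,0],"gripper":0.9},{"slide":[0.0015,0.0316,0],"rotation":[0,0,0],"gripper":0.9},{"slide":[0.0015,0.0316,0],"rotation":[0,0,0],"gripper":0.9},{"slide":[0.0015,0.0316,0],"rotation":[0,0,0],"gripper":0.9},{"slide":[0.0015,0.0316,0],"rotation":[0,0,0],"gripper":0.9},{"slide":[0.0015,0.0316,0],"rotation":[0,0,0],"gripper":0.9},{"slide":[0.0015,0.0316,0],"rotation":[0,0,0],"gripper":0.9}]'
python3 -m handwheel '[{"slide":[0.0015,0.0316,0],"rotation":[0,0,0],"gripper":0.9},{"slide":[0.0015,0.0316,0],"rotation":[0,0,0],"gripper":0.9},{"slide":[0.0015,0.0316,0],"rotation":[0,0,0],"gripper":0.9},{"slide":[0.0015,0.0316,0],"rotation":[0,0,0],"gripper":0.9},{"slide":[0.0015,0.0316,0],"rotation":[0,0,0],"gripper":0.9},{"slide":[0.0015,0.0316,0],"rotation":[0,0,0],"gripper":0.9},{"slide":[0.0015,0.0316,0],"rotation":[0,0,0],"gripper":0.9}]'
python3 -m handwheel '[{"slide":[0,0,0.015],"rotation":[0,0,0],"gripper":0.9},{"slide":[0,0,0.01],"rotation":[0,0,0],"gripper":0.9},{"slide":[0,0,0],"rotation":[0,0,0],"gripper":0.9},{"slide":[0,0,0],"rotation":[0,0,0],"gripper":0.9},{"slide":[0,0,0],"rotation":[0,0,0],"gripper":0.9},{"slide":[0,0,0],"rotation":[0,0,0],"gripper":0.9}]'
```

```text
t: 38.93
ee_pos: [0.6202, -0.198, 0.1739]
tool_rot: [[-0.999, 0.048, 0.008], [0.048, 0.999, -0.007], [-0.008, -0.006, -1.0]]
force: [2.4, -0.7, -0.0]
width: 0.0204
grip_force: 40.4
t: 39.52
ee_pos: [0.6168, 0.0264, 0.1661]
tool_rot: [[-0.999, 0.048, -0.001], [0.048, 0.999, -0.002], [0.001, -0.002, -1.0]]
force: [0.6, 0.9, -2.0]
width: 0.0208
grip_force: 40.4
t: 40.1
ee_pos: [0.6169, 0.248, 0.1656]
tool_rot: [[-0.999, 0.048, -0.001], [0.048, 0.999, -0.002], [0.001, -0.002, -1.0]]
force: [0.5, -0.3, -1.7]
width: 0.0204
grip_force: 40.4
t: 40.6
ee_pos: [0.6176, 0.2458, 0.141]
tool_rot: [[-0.999, 0.049, -0.001], [0.049, 0.999, -0.002], [0.001, -0.002, -1.0]]
force: [-0.4, 0.2, -1.5]
width: 0.0208
grip_force: 40.4
```

```bash
python3 -m handwheel '[{"slide":[0,0.0011,0.013],"rotation":[0,0,0],"gripper":0.9},{"slide":[0,0,0.013],"rotation":[0,0,0],"gripper":0.9},{"slide":[0,0,0],"rotation":[0,0,0],"gripper":0.9},{"slide":[0,0,0],"rotation":[0,0,0],"gripper":0.9},{"slide":[0,0,0],"rotation":[0,0,0],"gripper":0.9},{"slide":[0,0,0],"rotation":[0,0,0],"gripper":0.9}]'
```

```text
t: 41.1
ee_pos: [0.617, 0.2479, 0.1144]
tool_rot: [[-0.999, 0.047, -0.001], [0.047, 0.999, -0.002], [0.001, -0.002, -1.0]]
force: [0.5, -0.6, -2.0]
width: 0.0209
grip_force: 40.4
```

```bash
python3 -m handwheel '[{"slide":[-0.0005,-0.0008,0.005],"rotation":[0,0,0],"gripper":0.9},{"slide":[0,0,0.005],"rotation":[0,0,0],"gripper":0.9},{"slide":[0,0,0],"rotation":[0,0,0],"gripper":0.9},{"slide":[0,0,0],"rotation":[0,0,0],"gripper":0.9},{"slide":[0,0,0],"rotation":[0,0,0],"gripper":0.9}]'
```

```text
t: 41.52
ee_pos: [0.6173, 0.2473, 0.104]
tool_rot: [[-0.999, 0.047, -0.002], [0.047, 0.999, -0.001], [0.002, -0.001, -1.0]]
force: [1.5, 1.5, -2.0]
width: 0.0208
grip_force: 40.7
```

```bash
python3 -m handwheel '[{"slide":[0,0,0.004],"rotation":[0,0,0],"gripper":0.9},{"slide":[0,0,0.004],"rotation":[0,0,0],"gripper":0.9},{"slide":[0,0,0],"rotation":[0,0,0],"gripper":0.9},{"slide":[0,0,0],"rotation":[0,0,0],"gripper":0.9}]'
python3 -m handwheel '[{"slide":[0,0,0.004],"rotation":[0,0,0],"gripper":0.9},{"slide":[0,0,0.004],"rotation":[0,0,0],"gripper":0.9},{"slide":[0,0,0],"rotation":[0,0,0],"gripper":0.9},{"slide":[0,0,0],"rotation":[0,0,0],"gripper":0.9}]'
```

```text
t: 41.85
ee_pos: [0.6176, 0.2472, 0.0958]
tool_rot: [[-0.999, 0.047, -0.001], [0.047, 0.999, -0.001], [0.001, -0.001, -1.0]]
force: [4.3, 2.8, -1.9]
width: 0.0209
grip_force: 40.6
t: 42.18
ee_pos: [0.6175, 0.2472, 0.0877]
tool_rot: [[-0.999, 0.048, -0.001], [0.048, 0.999, -0.001], [0.001, -0.001, -1.0]]
force: [4.7, 3.3, -2.8]
width: 0.0203
grip_force: 40.8
```

```bash
python3 -m handwheel '[{"slide":[-0.0006,0.0004,0.004],"rotation":[0,0,0],"gripper":0.9},{"slide":[0,0,0.004],"rotation":[0,0,0],"gripper":0.9},{"slide":[0,0,0],"rotation":[0,0,0],"gripper":0.9},{"slide":[0,0,0],"rotation":[0,0,0],"gripper":0.9}]'
python3 -m handwheel '[{"slide":[0,0,0.004],"rotation":[0,0,0],"gripper":0.9},{"slide":[0,0,0.004],"rotation":[0,0,0],"gripper":0.9},{"slide":[0,0,0.003],"rotation":[0,0,0],"gripper":0.9},{"slide":[0,0,0],"rotation":[0,0,0],"gripper":0.9},{"slide":[0,0,0],"rotation":[0,0,0],"gripper":0.9}]'
```

```text
t: 42.52
ee_pos: [0.6176, 0.2472, 0.0791]
tool_rot: [[-0.999, 0.047, -0.002], [0.047, 0.999, -0.002], [0.002, -0.002, -1.0]]
force: [5.4, 3.0, -5.7]
width: 0.0201
grip_force: 40.3
t: 42.93
ee_pos: [0.6178, 0.2473, 0.0696]
tool_rot: [[-0.999, 0.047, -0.002], [0.047, 0.999, -0.002], [0.002, -0.002, -1.0]]
force: [-0.3, 0.9, 5.1]
width: 0.0205
grip_force: 41.8
```

```bash
python3 -m handwheel '[{"slide":[0,0,0],"rotation":[0,0,0],"gripper":0.5},{"slide":[0,0,0],"rotation":[0,0,0],"gripper":0.4},{"slide":[0,0,0],"rotation":[0,0,0],"gripper":0.4},{"slide":[0,0,-0.02],"rotation":[0,0,0],"gripper":0.4},{"slide":[0,0,-0.03],"rotation":[0,0,0],"gripper":0.4},{"slide":[0,0,-0.03],"rotation":[0,0,0],"gripper":0.4},{"slide":[0,0,-0.02],"rotation":[0,0,0],"gripper":0.4},{"slide":[0.0034,-0.0311,0],"rotation":[0,0,0],"gripper":0.25},{"slide":[0.0034,-0.0311,0],"rotation":[0,0,0],"gripper":0.25},{"slide":[0.0034,-0.0311,0],"rotation":[0,0,0],"gripper":0.25}]'
python3 -m handwheel '[{"slide":[0.0034,-0.0311,0],"rotation":[0,0,0.043],"gripper":0.25},{"slide":[0.0034,-0.0311,0],"rotation":[0,0,0],"gripper":0.25},{"slide":[0.0034,-0.0311,0],"rotation":[0,0,0],"gripper":0.25},{"slide":[0.0034,-0.0311,0],"rotation":[0,0,0],"gripper":0.25},{"slide":[0.0034,-0.0311,0],"rotation":[0,0,0],"gripper":0.25},{"slide":[0.0034,-0.0311,0],"rotation":[0,0,0],"gripper":0.25},{"slide":[0.0034,-0.0311,0],"rotation":[0,0,0],"gripper":0.25},{"slide":[0.0034,-0.0311,0],"rotation":[0,0,0],"gripper":0.25},{"slide":[0.0034,-0.0311,0],"rotation":[0,0,0],"gripper":0.25},{"slide":[0.0034,-0.0311,0],"rotation":[0,0,0],"gripper":0.25}]'
python3 -m handwheel '[{"slide":[0.0034,-0.0311,0],"rotation":[0,0,0],"gripper":0.25},{"slide":[0,0,0.02],"rotation":[0,0,0],"gripper":0.25},{"slide":[0,0,0],"rotation":[0,0,0],"gripper":0.25},{"slide":[0,0,0],"rotation":[0,0,0],"gripper":0.25},{"slide":[0,0,0],"rotation":[0,0,0],"gripper":0.25},{"slide":[0,0,0],"rotation":[0,0,0],"gripper":0.25}]'
python3 - <<'E'
from h import *
s=camera("side")
o=np.hstack([cv2.resize(s["color"][150:270,250:370],(400,400),interpolation=2),cv2.resize(s["color"][220:340,310:430],(400,400),interpolation=2)])
cv2.imwrite("pics/a5.png",o[:,:,::-1])
E
```

```text
t: 43.77
ee_pos: [0.6027, 0.1537, 0.1693]
tool_rot: [[-0.999, 0.046, -0.002], [0.046, 0.999, -0.003], [0.002, -0.003, -1.0]]
force: [-0.2, 0.1, -0.0]
width: 0.064
grip_force: 0.0
t: 44.6
ee_pos: [0.5414, -0.1537, 0.1694]
tool_rot: [[-0.996, 0.09, -0.003], [0.09, 0.996, -0.002], [0.003, -0.002, -1.0]]
force: [0.8, 0.5, -0.8]
width: 0.0639
grip_force: 0.0
t: 45.1
ee_pos: [0.5369, -0.1821, 0.1506]
tool_rot: [[-0.996, 0.089, -0.001], [0.089, 0.996, -0.002], [0.001, -0.002, -1.0]]
force: [0.2, 0.1, -1.1]
width: 0.0641
grip_force: 0.0
```

View pics/a5.png

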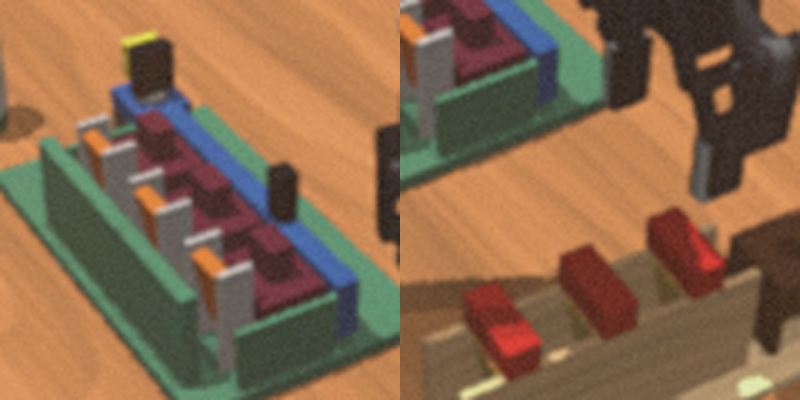

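```bash
python3 -m handwheel '[{"slide":[-0.0132,-0.0027,0],"rotation":[0,0,0],"gripper":0.25},{"slide":[0,0,0.02],"rotation":[0,0,0],"gripper":0.25},{"slide":[0,0,0.02],"rotation":[0,0,0],"gripper":0.25},{"slide":[0,0,0.02],"rotation":[0,0,0],"gripper":0.25},{"slide":[0,0,0.0145],"rotation":[0,0,0],"gripper":0.25},{"slide":[0,0,0],"rotation":[0,0,0],"gripper":0.25},{"slide":[0,0,0],"rotation":[0,0,0],"gripper":0.25},{"slide":[0,0,0],"rotation":[0,0,0],"gripper":0.25}]'
python3 -m handwheel '[{"slide":[0,0,0],"rotation":[0,0,0],"gripper":0.45},{"slide":[0,0,0],"rotation":[0,0,0],"gripper":0.6},{"slide":[0,0,0],"rotation":[0,0,0],"gripper":0.6},{"slide":[0,0,0],"rotation":[0,0,0],"gripper":0.6}]' 40
```

```text
t: 45.82
ee_pos: [0.5503, -0.1868, 0.077]
tool_rot: [[-0.996, 0.09, 0.0], [0.09, 0.996, -0.003], [-0.0, -0.003, -1.0]]
force: [-0.4, 0.1, 0.3]
width: 0.0639
grip_force: 0.0
t: 46.15
ee_pos: [0.5506, -0.1874, 0.0775]
tool_rot: [[-0.996, 0.09, 0.001], [0.09, 0.996, -0.003], [-0.002, -0.003, -1.0]]
force: [-0.2, 0.8, 5.7]
width: 0.0429
grip_force: 41.3
```

```bash
python3 -m handwheel '[{"slide":[0,0,-0.015],"rotation":[0,0,0],"gripper":0.6},{"slide":[0,0,-0.02],"rotation":[0,0,0],"gripper":0.6},{"slide":[0,0,-0.025],"rotation":[0,0,0],"gripper":0.6},{"slide":[0,0,-0.025],"rotation":[0,0,0],"gripper":0.6},{"slide":[0,0,-0.02],"rotation":[0,0,0],"gripper":0.6},{"slide":[0,0,0],"rotation":[0,0,0],"gripper":0.6},{"slide":[0,0,0],"rotation":[0,0,0],"gripper":0.6},{"slide":[0,0,0],"rotation":[0,0,0],"gripper":0.6}]'
python3 - <<'E'
from h import *
s=camera("side")
o=cv2.resize(s["color"][190:330,320:480],(800,600)[:2],interpolation=2)
cv2.imwrite("pics/a6.png",cv2.resize(o,(640,560))[:,:,::-1])
E
```

```text
t: 46.82
ee_pos: [0.5488, -0.1864, 0.1793]
tool_rot: [[-0.996, 0.09, -0.003], [0.09, 0.996, -0.001], [0.003, -0.001, -1.0]]
force: [-0.3, -0.1, -1.6]
width: 0.043
grip_force: 41.2
```

View pics/a6.png

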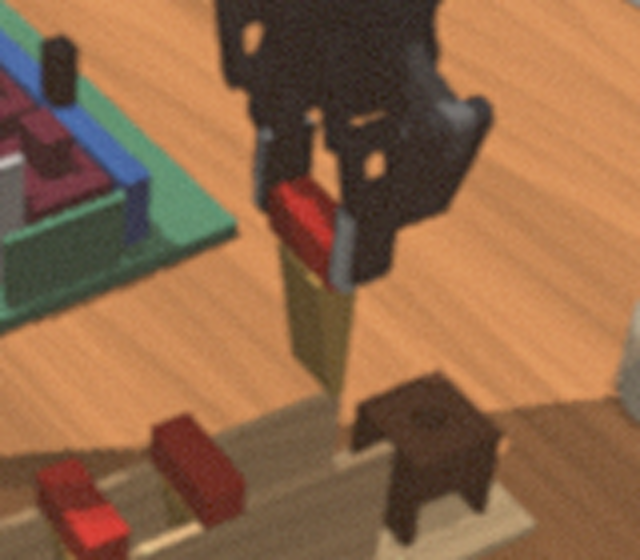

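```bash
python3 - <<'E'
from h import *
s=camera("side");P=pts(s);H=hsv(s);h,S,v=[H[...,i] for i in range(3)]
m=(P[...,2]>.10)&(P[...,2]<.17)&(abs(P[...,0]-.548)<.03)&(abs(P[...,1]+.187)<.03)&(h>15)&(h<35)
q=P[m];print(m.sum())
for a in np.arange(.10,.18,.01):
    k=q[(q[:,2]>a)&(q[:,2]<a+.01)]
    if len(k)>3:print(a.round(2),len(k),np.percentile(k[:,0],[5,25,50,75,95]).round(4),np.percentile(k[:,1],[5,95]).round(4))
rd=((h<8)|(h>172))&(S>150);m=rd&(P[...,2]>.15)&(abs(P[...,0]-.548)<.04)&(abs(P[...,1]+.187)<.04);q=P[m]
print("head",len(q),q.min(0),q.max(0),np.median(q,0))
for x in(.5,.449):print("head",rect(s,band(s,.08,.105,(x-.025,x+.025,-.24,-.14),rd),.094))
E
```

```text
341
0.11 35 [0.5519 0.553  0.5536 0.5541 0.5552] [-0.2008 -0.1768]
0.12 52 [0.5499 0.5511 0.5521 0.5532 0.5552] [-0.2011 -0.1758]
0.13 57 [0.5482 0.5491 0.5503 0.5517 0.5557] [-0.201  -0.1753]
0.14 63 [0.546  0.5475 0.5485 0.5504 0.5551] [-0.2008 -0.1749]
0.15 66 [0.5448 0.5456 0.5463 0.5501 0.5553] [-0.2012 -0.1755]
0.16 67 [0.5424 0.5435 0.5446 0.5469 0.5539] [-0.201 -0.175]
head 260 [ 0.53892829 -0.20623368  0.17927829] [ 0.55961634 -0.16349395  0.19792275] [ 0.54373941 -0.18210394  0.19542053]
head (array([ 497.7, -187.5,   24.5,   52.8,   -5.4]), np.int32(335))
head (array([ 447.3, -182.4,   24.2,   53.4,   -6. ]), np.int32(372))
```

```bash
python3 -m handwheel '[{"slide":[0,0,0],"rotation":[0,0,-0.045],"gripper":0.6},{"slide":[0.0014,0.0309,0],"rotation":[0,0,0],"gripper":0.6},{"slide":[0.0014,0.0309,0],"rotation":[0,0,0],"gripper":0.6},{"slide":[0.0014,0.0309,0],"rotation":[0,0,0],"gripper":0.6},{"slide":[0.0014,0.0309,0],"rotation":[0,0,0],"gripper":0.6},{"slide":[0.0014,0.0309,0],"rotation":[0,0,0],"gripper":0.6},{"slide":[0.0014,0.0309,0],"rotation":[0,0,0],"gripper":0.6}]'
python3 -m handwheel '[{"slide":[0.0014,0.0309,0],"rotation":[0,0,0],"gripper":0.6},{"slide":[0.0014,0.0309,0],"rotation":[0,0,0],"gripper":0.6},{"slide":[0.0014,0.0309,0],"rotation":[0,0,0],"gripper":0.6},{"slide":[0.0014,0.0309,0],"rotation":[0,0,0],"gripper":0.6},{"slide":[0.0014,0.0309,0],"rotation":[0,0,0],"gripper":0.6},{"slide":[0.0014,0.0309,0],"rotation":[0,0,0],"gripper":0.6},{"slide":[0,0,0.01],"rotation":[0,0,0],"gripper":0.6},{"slide":[0,0,0],"rotation":[0,0,0],"gripper":0.6},{"slide":[0,0,0],"rotation":[0,0,0],"gripper":0.6},{"slide":[0,0,0],"rotation":[0,0,0],"gripper":0.6}]'
cat > slot.py <<'E'
from h import *
import sys
yj=float(sys.argv[1]); yaw=-.046
c,s_=np.cos(yaw),np.sin(yaw);R=np.array([[c,s_],[-s_,c]]);O=np.array([.5566,.1114])
s=camera("side");P=pts(s);H=hsv(s);h,S,v=[H[...,i] for i in range(3)]
J=(P[...,:2]-O)@R.T*1000;X,Y,Z=J[...,0],J[...,1]-yj,P[...,2]*1000
pc=lambda a,m,p:(np.percentile(a[m],p).round(1),int(m.sum())) if m.sum()>3 else None
ch=(S<70)&(Z>80)&(Z<89)&(abs(Y)<30)&(abs(X+11)<25)
print("cheek L x,y",pc(X,ch&(Y>5),[3,50,97]),pc(Y,ch&(Y>5),[5,50,95]));print("cheek R",pc(X,ch&(Y<-5),[3,50,97]),pc(Y,ch&(Y<-5),[5,50,95]))
orr=(h>5)&(h<20)&(S>150)&(Z>76)&(Z<84)&(abs(Y)<20)&(abs(X+15)<15)&(v>80);print("pad",pc(X,orr,[5,50,95]),pc(Y,orr,[5,95]),pc(Z,orr,[50]))
dk=((h>160)|(h<8))&(v<110);te=dk&(Z>64)&(Z<80)&(abs(Y)<24)&(X>0)&(X<45);print("tenon",pc(X,te,[3,10,50]),pc(Y,te,[5,95]))
tt=dk&(Z>79.5)&(Z<86)&(abs(Y)<24)&(X>0)&(X<45);print("tentop",pc(X,tt,[3,50,97]),pc(Y,tt,[3,97]))
br=(h>15)&(h<36)&(S>90)&(Z>88)&(abs(Y)<30)&(abs(X+8)<25)
for a in range(90,170,10):
    m=br&(Z>a)&(Z<a+10)
    if m.sum()>5:print(a,pc(X,m,[5,50,95,98]),pc(Y,m,[3,97]))
rd=((h<8)|(h>172))&(S>150)&(Z>90)&(abs(Y)<30)&(abs(X+8)<30);print("head",pc(X,rd,[2,98]),pc(Y,rd,[2,98]),pc(Z,rd,[2,98]))
r_=r.sense();p=(np.array(r_["ee_pos"][:2])-O)@R.T*1000;print("tcp jig",p.round(1)-[0,yj],r_["ee_pos"][2])
E
python3 slot.py 72
```

```text
t: 47.5
ee_pos: [0.5483, 0.0004, 0.1784]
tool_rot: [[-0.999, 0.046, -0.005], [0.046, 0.999, -0.001], [0.005, -0.002, -1.0]]
force: [-0.3, 0.6, -1.1]
width: 0.0429
grip_force: 41.3
t: 48.33
ee_pos: [0.5491, 0.1835, 0.1689]
tool_rot: [[-0.999, 0.046, -0.004], [0.046, 0.999, -0.002], [0.004, -0.003, -1.0]]
force: [0.1, -0.2, -1.2]
width: 0.0431
grip_force: 41.3
cheek L x,y (array([-17.9,  -9. ,  -0.8]), 22) (array([16.3, 18.2, 21.8]), 22)
cheek R (array([-35.9,  -8.7,   1.7]), 36) (array([-22.9, -18.8, -15.2]), 36)
pad (array([-18.2, -14.6,  -9.4]), 34) (array([-5.7, 16.7]), 34) (array([80.3]), 34)
tenon (array([ 2.5, 13.8, 21.7]), 68) (array([-17.8,  11.3]), 68)
tentop (array([18.8, 26.4, 34. ]), 56) (array([-14. ,  11.6]), 56)
100 (array([-6.3, -4.8, -2.1, -2. ]), 17) (array([-18. ,  10.2]), 17)
110 (array([-8.4, -6.5, -3.1, -2.7]), 25) (array([-16.5,   5.7]), 25)
120 (array([-10.2,  -8.3,  -2.3,  -2. ]), 26) (array([-15.4,  12.7]), 26)
130 (array([-11.8,  -8.7,   0.5,   1.3]), 38) (array([-15.9,   8. ]), 38)
140 (array([-13.9, -10.6,   0.4,   0.8]), 46) (array([-16.1,  11.6]), 46)
150 (array([-16. , -10.7,   0.3,   1.7]), 51) (array([-17.1,   6.9]), 51)
160 (array([-17.4, -16. ,  -2.4,  -1.5]), 17) (array([-15.3,   8.8]), 17)
head (array([-18.2,  -6.4]), 76) (array([-9.9, 22. ]), 76) (array([171.4, 188. ]), 76)
tcp jig [-10.4  -0.5] 0.16948837242071793
```

```bash
python3 -m handwheel '[{"slide":[0,0.0009,0.01],"rotation":[0,0,0],"gripper":0.6},{"slide":[0,0,0.008],"rotation":[0,0,0],"gripper":0.6},{"slide":[0,0,0],"rotation":[0,0,0],"gripper":0.6},{"slide":[0,0,0],"rotation":[0,0,0],"gripper":0.6},{"slide":[0,0,0],"rotation":[0,0,0],"gripper":0.6}]'
python3 -m handwheel '[{"slide":[0,0,0.006],"rotation":[0,0,0],"gripper":0.6},{"slide":[0,0,0.006],"rotation":[0,0,0],"gripper":0.6},{"slide":[0,0,0],"rotation":[0,0,0],"gripper":0.6},{"slide":[0,0,0],"rotation":[0,0,0],"gripper":0.6}]'
```

```text
t: 48.8
ee_pos: [0.5495, 0.1851, 0.1516]
tool_rot: [[-0.999, 0.046, -0.002], [0.046, 0.999, -0.002], [0.002, -0.002, -1.0]]
force: [-0.8, -0.4, -0.7]
width: 0.0431
grip_force: 41.4
t: 49.13
ee_pos: [0.549, 0.1853, 0.1391]
tool_rot: [[-0.999, 0.045, -0.003], [0.045, 0.999, -0.002], [0.003, -0.002, -1.0]]
force: [0.4, 0.3, -0.6]
width: 0.0433
grip_force: 41.4
```

```bash
python3 -m handwheel '[{"slide":[0,0,0.005],"rotation":[0,0,0],"gripper":0.6},{"slide":[0,0,0.005],"rotation":[0,0,0],"gripper":0.6},{"slide":[0,0,0.004],"rotation":[0,0,0],"gripper":0.6},{"slide":[0,0,0],"rotation":[0,0,0],"gripper":0.6},{"slide":[0,0,0],"rotation":[0,0,0],"gripper":0.6}]'
```

```text
t: 49.55
ee_pos: [0.5497, 0.1853, 0.1256]
tool_rot: [[-0.999, 0.045, -0.002], [0.045, 0.999, -0.002], [0.001, -0.002, -1.0]]
force: [0.9, -0.1, -1.7]
width: 0.0432
grip_force: 41.2
```

```bash
python3 -m handwheel '[{"slide":[0,0,0.004],"rotation":[0,0,0],"gripper":0.6},{"slide":[0,0,0.004],"rotation":[0,0,0],"gripper":0.6},{"slide":[0,0,0],"rotation":[0,0,0],"gripper":0.6},{"slide":[0,0,0],"rotation":[0,0,0],"gripper":0.6}]'
```

```text
t: 49.88
ee_pos: [0.55, 0.1853, 0.1178]
tool_rot: [[-0.999, 0.046, -0.001], [0.046, 0.999, -0.002], [0.001, -0.002, -1.0]]
force: [3.9, -0.0, -2.5]
width: 0.0428
grip_force: 41.2
```

```bash
python3 -m handwheel '[{"slide":[-0.0005,0,0.004],"rotation":[0,0,0],"gripper":0.6},{"slide":[0,0,0.004],"rotation":[0,0,0],"gripper":0.6},{"slide":[0,0,0],"rotation":[0,0,0],"gripper":0.6},{"slide":[0,0,0],"rotation":[0,0,0],"gripper":0.6}]' 60
python3 -m handwheel '[{"slide":[-0.0005,0,0.004],"rotation":[0,0,0],"gripper":0.6},{"slide":[0,0,0.004],"rotation":[0,0,0],"gripper":0.6},{"slide":[0,0,0],"rotation":[0,0,0],"gripper":0.6},{"slide":[0,0,0],"rotation":[0,0,0],"gripper":0.6}]'
```

```text
t: 50.22
ee_pos: [0.5503, 0.1853, 0.1097]
tool_rot: [[-0.999, 0.045, -0.001], [0.045, 0.999, -0.002], [0.001, -0.002, -1.0]]
force: [4.7, -0.5, -0.5]
width: 0.0429
grip_force: 64.2
t: 50.55
ee_pos: [0.5511, 0.1852, 0.1017]
tool_rot: [[-0.999, 0.045, -0.0], [0.045, 0.999, -0.002], [0.0, -0.002, -1.0]]
force: [6.2, -0.7, -0.9]
width: 0.0423
grip_force: 64.3
```

```bash
python3 -m handwheel '[{"slide":[-0.0008,0,0.004],"rotation":[0,0,0],"gripper":0.6},{"slide":[0,0,0.004],"rotation":[0,0,0],"gripper":0.6},{"slide":[0,0,0],"rotation":[0,0,0],"gripper":0.6},{"slide":[0,0,0],"rotation":[0,0,0],"gripper":0.6}]'
python3 -m handwheel '[{"slide":[-0.0008,0,0.004],"rotation":[0,0,0],"gripper":0.6},{"slide":[0,0,0.004],"rotation":[0,0,0],"gripper":0.6},{"slide":[0,0,0],"rotation":[0,0,0],"gripper":0.6},{"slide":[0,0,0],"rotation":[0,0,0],"gripper":0.6}]'
python3 slot.py 72 | tail -4
```

```text
t: 50.88
ee_pos: [0.5521, 0.1852, 0.0939]
tool_rot: [[-0.999, 0.045, 0.0], [0.045, 0.999, -0.002], [-0.0, -0.002, -1.0]]
force: [6.6, -0.5, -0.8]
width: 0.0426
grip_force: 64.4
t: 51.22
ee_pos: [0.5531, 0.1853, 0.0876]
tool_rot: [[-0.999, 0.045, 0.0], [0.045, 0.999, -0.001], [-0.0, -0.001, -1.0]]
force: [2.2, -0.1, 10.7]
width: 0.0423
grip_force: 65.6
tentop (array([ 9.7, 27. , 33.4]), 46) (array([-15.7,  10.1]), 46)
160 (array([-18.1, -15.2, -14. , -13.8]), 7) (array([-14.6,  16.1]), 7)
head (array([-14.8,  -1.2]), 65) (array([-5. , 25.1]), 65) (array([ 91.6, 107.7]), 65)
tcp jig [-6.9  1.7] 0.08761917033246029
```

```bash
python3 -m handwheel '[{"slide":[0,0,0],"rotation":[0,0,0],"gripper":0.45},{"slide":[0,0,0],"rotation":[0,0,0],"gripper":0.4},{"slide":[0,0,0],"rotation":[0,0,0],"gripper":0.4},{"slide":[0,0,-0.02],"rotation":[0,0,0],"gripper":0.4},{"slide":[0,0,-0.015],"rotation":[0,0,0],"gripper":0.4},{"slide":[0,0,0],"rotation":[0,0,0],"gripper":1},{"slide":[0,0,0],"rotation":[0,0,0],"gripper":1},{"slide":[0,0,0],"rotation":[0,0,0],"gripper":1},{"slide":[0,0,0],"rotation":[0,0,0],"gripper":1}]' 40
python3 -m handwheel '[{"slide":[0,0,0.01],"rotation":[0,0,0],"gripper":1},{"slide":[0,0,0.006],"rotation":[0,0,0],"gripper":1},{"slide":[0,0,0],"rotation":[0,0,0],"gripper":1},{"slide":[0,0,0],"rotation":[0,0,0],"gripper":1},{"slide":[0,0,0],"rotation":[0,0,0],"gripper":1}]'
```

```text
t: 52.02
ee_pos: [0.5509, 0.185, 0.1192]
tool_rot: [[-0.999, 0.045, -0.005], [0.045, 0.999, -0.002], [0.004, -0.002, -1.0]]
force: [0.4, -0.5, -0.5]
width: 0.0027
grip_force: 0.0
t: 52.43
ee_pos: [0.5517, 0.1851, 0.1041]
tool_rot: [[-0.999, 0.045, -0.003], [0.045, 0.999, -0.002], [0.003, -0.002, -1.0]]
force: [-0.3, 0.6, 2.7]
width: 0.0003
grip_force: 1.2
```

```bash
python3 -m handwheel '[{"slide":[0,0,0.002],"rotation":[0,0,0],"gripper":1},{"slide":[0,0,0.001],"rotation":[0,0,0],"gripper":1},{"slide":[0,0,0],"rotation":[0,0,0],"gripper":1},{"slide":[0,0,0],"rotation":[0,0,0],"gripper":1}]'
```

```text
t: 52.77
ee_pos: [0.552, 0.1852, 0.1039]
tool_rot: [[-0.999, 0.045, -0.002], [0.045, 0.999, -0.002], [0.002, -0.002, -1.0]]
force: [-9.3, -2.0, 18.2]
width: 0.0001
grip_force: 9.7
```

```bash
python3 -m handwheel '[{"slide":[0,0,-0.03],"rotation":[0,0,0],"gripper":0.25},{"slide":[0,0,-0.04],"rotation":[0,0,0],"gripper":0.25},{"slide":[0.003,-0.0308,0],"rotation":[0,0,0],"gripper":0.25},{"slide":[0.003,-0.0308,0],"rotation":[0,0,0],"gripper":0.25},{"slide":[0.003,-0.0308,0],"rotation":[0,0,0],"gripper":0.25},{"slide":[0.003,-0.0308,0],"rotation":[0,0,0],"gripper":0.25},{"slide":[0.003,-0.0308,0],"rotation":[0,0,0],"gripper":0.25},{"slide":[0.003,-0.0308,0],"rotation":[0,0,0],"gripper":0.25}]'
python3 -m handwheel '[{"slide":[0.003,-0.0308,0],"rotation":[0,0,0],"gripper":0.25},{"slide":[0.003,-0.0308,0],"rotation":[0,0,0],"gripper":0.25},{"slide":[0.003,-0.0308,0],"rotation":[0,0,0],"gripper":0.25},{"slide":[0.003,-0.0308,0],"rotation":[0,0,0],"gripper":0.25},{"slide":[0.003,-0.0308,0],"rotation":[0,0,0],"gripper":0.25},{"slide":[0.003,-0.0308,0],"rotation":[0,0,0],"gripper":0.25},{"slide":[0,0,0.02],"rotation":[0,0,0.045],"gripper":0.25},{"slide":[0,0,0],"rotation":[0,0,0],"gripper":0.25},{"slide":[0,0,0],"rotation":[0,0,0],"gripper":0.25},{"slide":[0,0,0],"rotation":[0,0,0],"gripper":0.25}]'
python3 slot.py 72
python3 - <<'E'
from h import *
s=camera("top");H=hsv(s);h,S,v=[H[...,i] for i in range(3)];rd=((h<8)|(h>172))&(S>150)
for x in(.5,.449):print("head",rect(s,band(s,.08,.105,(x-.025,x+.025,-.24,-.14),rd),.094))
E
```

```text
t: 53.43
ee_pos: [0.5249, 0.0003, 0.1712]
tool_rot: [[-0.999, 0.045, -0.003], [0.045, 0.999, -0.002], [0.003, -0.002, -1.0]]
force: [0.2, 0.2, 0.7]
width: 0.064
grip_force: 0.0
t: 54.27
ee_pos: [0.4991, -0.1815, 0.1522]
tool_rot: [[-0.996, 0.089, -0.003], [0.089, 0.996, -0.001], [0.003, -0.001, -1.0]]
force: [0.4, -0.5, 0.2]
width: 0.0638
grip_force: 0.0
cheek L x,y (array([-31.8, -16.9, -12.9]), 8) (array([16. , 19.9, 22.1]), 8)
cheek R (array([-35.5, -11.6,   0.2]), 30) (array([-22.2, -18.6, -12.2]), 30)
pad (array([-20.7, -17.3, -11.4]), 41) (array([-10.3,  15.9]), 41) (array([80.7]), 41)
tenon (array([ 3.7, 20.2, 22.6]), 78) (array([-16.5,   7.2]), 78)
tentop (array([ 0.7, 24.2, 33.9]), 20) (array([-20.3,   2.9]), 20)
head (array([-13. ,   4.9]), 180) (array([-22.1,  20.2]), 180) (array([ 91.7, 107. ]), 180)
tcp jig [ -43.5 -367.2] 0.1527657451657855
head None
head (array([ 449.1, -190.6,   17.2,   17.2,   -1.2]), np.int32(59))
```

```bash
python3 -m handwheel '[{"slide":[-0.0006,-0.002,0],"rotation":[0,0,0],"gripper":0.25},{"slide":[0,0,0.02],"rotation":[0,0,0],"gripper":0.25},{"slide":[0,0,0.02],"rotation":[0,0,0],"gripper":0.25},{"slide":[0,0,0.02],"rotation":[0,0,0],"gripper":0.25},{"slide":[0,0,0.0145],"rotation":[0,0,0],"gripper":0.25},{"slide":[0,0,0],"rotation":[0,0,0],"gripper":0.25},{"slide":[0,0,0],"rotation":[0,0,0],"gripper":0.25},{"slide":[0,0,0],"rotation":[0,0,0],"gripper":0.25}]'
python3 -m handwheel '[{"slide":[0,0,0],"rotation":[0,0,0],"gripper":0.45},{"slide":[0,0,0],"rotation":[0,0,0],"gripper":0.6},{"slide":[0,0,0],"rotation":[0,0,0],"gripper":0.6},{"slide":[0,0,0],"rotation":[0,0,0],"gripper":0.6}]' 40
python3 -m handwheel '[{"slide":[0,0,-0.015],"rotation":[0,0,0],"gripper":0.6},{"slide":[0,0,-0.02],"rotation":[0,0,0],"gripper":0.6},{"slide":[0,0,-0.025],"rotation":[0,0,0],"gripper":0.6},{"slide":[0,0,-0.025],"rotation":[0,0,0],"gripper":0.6},{"slide":[0,0,-0.015],"rotation":[0,0,-0.045],"gripper":0.6},{"slide":[0,0,0],"rotation":[0,0,0],"gripper":0.6},{"slide":[0,0,0],"rotation":[0,0,0],"gripper":0.6},{"slide":[0,0,0],"rotation":[0,0,0],"gripper":0.6}]'
```

```text
t: 55.03
ee_pos: [0.5006, -0.1847, 0.0794]
tool_rot: [[-0.996, 0.09, -0.0], [0.09, 0.996, -0.003], [-0.0, -0.003, -1.0]]
force: [-0.8, 0.3, 0.8]
width: 0.0637
grip_force: 0.0
t: 55.37
ee_pos: [0.5008, -0.1847, 0.0799]
tool_rot: [[-0.996, 0.09, 0.001], [0.09, 0.996, -0.002], [-0.001, -0.002, -1.0]]
force: [-0.5, 1.5, 6.0]
width: 0.0425
grip_force: 40.8
t: 56.03
ee_pos: [0.4991, -0.184, 0.1769]
tool_rot: [[-0.999, 0.047, -0.003], [0.047, 0.999, -0.001], [0.003, -0.001, -1.0]]
force: [0.5, -0.9, -1.4]
width: 0.0427
grip_force: 41.5
```

```bash
python3 -m handwheel '[{"slide":[-0.0032,0.0299,0],"rotation":[0,0,0],"gripper":0.6},{"slide":[-0.0032,0.0299,0],"rotation":[0,0,0],"gripper":0.6},{"slide":[-0.0032,0.0299,0],"rotation":[0,0,0],"gripper":0.6},{"slide":[-0.0032,0.0299,0],"rotation":[0,0,0],"gripper":0.6},{"slide":[-0.0032,0.0299,0],"rotation":[0,0,0],"gripper":0.6},{"slide":[-0.0032,0.0299,0],"rotation":[0,0,0],"gripper":0.6},{"slide":[-0.0032,0.0299,0],"rotation":[0,0,0],"gripper":0.6},{"slide":[-0.0032,0.0299,0],"rotation":[0,0,0],"gripper":0.6},{"slide":[-0.0032,0.0299,0],"rotation":[0,0,0],"gripper":0.6},{"slide":[-0.0032,0.0299,0],"rotation":[0,0,0],"gripper":0.6}]'
python3 -m handwheel '[{"slide":[0,0,0.008],"rotation":[0,0,0],"gripper":0.6},{"slide":[0,0,0],"rotation":[0,0,0],"gripper":0.6},{"slide":[0,0,0],"rotation":[0,0,0],"gripper":0.6},{"slide":[0,0,0],"rotation":[0,0,0],"gripper":0.6},{"slide":[0,0,0],"rotation":[0,0,0],"gripper":0.6}]'
python3 slot.py 0
```

```text
t: 56.87
ee_pos: [0.5441, 0.1143, 0.1752]
tool_rot: [[-0.999, 0.046, -0.005], [0.046, 0.999, -0.002], [0.005, -0.002, -1.0]]
force: [1.1, -0.3, -0.8]
width: 0.0429
grip_force: 41.5
t: 57.28
ee_pos: [0.5452, 0.1117, 0.1692]
tool_rot: [[-0.999, 0.047, -0.002], [0.047, 0.999, -0.002], [0.002, -0.002, -1.0]]
force: [-0.3, -0.7, -1.2]
width: 0.0429
grip_force: 41.6
cheek L x,y (array([-35.7,  -8.6,   1.8]), 32) (array([16.8, 19.6, 22.2]), 32)
cheek R (array([-35.2, -10.5,   2.3]), 38) (array([-20.3, -17.9, -12.9]), 38)
pad (array([-18.2, -14.5,  -9.3]), 34) (array([-5.2, 16.4]), 34) (array([80.]), 34)
tenon (array([ 1.4,  2.2, 20. ]), 77) (array([-17.8,  18. ]), 77)
tentop (array([18.8, 25.4, 33.6]), 72) (array([-12.7,  14. ]), 72)
100 (array([-8.4, -6.7, -2. , -1.5]), 24) (array([-15.6,   9.5]), 24)
110 (array([-10.2,  -8.8,  -2.3,  -2. ]), 34) (array([-15.6,  12.3]), 34)
120 (array([-12.7, -10.7,  -4.3,  -3.9]), 33) (array([-15. ,   8.8]), 33)
130 (array([-14.2, -11.8,  -4.6,  -3.6]), 38) (array([-15.9,   8.5]), 38)
140 (array([-15.4, -12.6,  -4.3,  -3.6]), 41) (array([-15.3,   6. ]), 41)
150 (array([-18.1, -15.4,  -4.8,  -4.3]), 42) (array([-16.6,   5.5]), 42)
head (array([-20.1,  -5.5]), 94) (array([-20.7,  20.4]), 94) (array([169.2, 185.6]), 94)
tcp jig [-11.2  -0.2] 0.169475602627643
```

```bash
python3 -m handwheel '[{"slide":[-0.0015,0.0013,0.01],"rotation":[0,0,0],"gripper":0.6},{"slide":[0,0,0.005],"rotation":[0,0,0],"gripper":0.6},{"slide":[0,0,0],"rotation":[0,0,0],"gripper":0.6},{"slide":[0,0,0],"rotation":[0,0,0],"gripper":0.6},{"slide":[0,0,0],"rotation":[0,0,0],"gripper":0.6}]'
python3 -m handwheel '[{"slide":[0,0,0.006],"rotation":[0,0,0],"gripper":0.6},{"slide":[0,0,0.006],"rotation":[0,0,0],"gripper":0.6},{"slide":[0,0,0],"rotation":[0,0,0],"gripper":0.6},{"slide":[0,0,0],"rotation":[0,0,0],"gripper":0.6}]'
```

```text
t: 57.75
ee_pos: [0.5468, 0.114, 0.1543]
tool_rot: [[-0.999, 0.046, -0.002], [0.046, 0.999, -0.002], [0.002, -0.002, -1.0]]
force: [0.5, 0.5, -1.2]
width: 0.0429
grip_force: 41.6
t: 58.08
ee_pos: [0.5463, 0.1141, 0.1417]
tool_rot: [[-0.999, 0.045, -0.003], [0.045, 0.999, -0.002], [0.003, -0.002, -1.0]]
force: [0.8, 0.2, -1.6]
width: 0.0429
grip_force: 41.6
```

```bash
python3 -m handwheel '[{"slide":[0,-0.0006,0.005],"rotation":[0,0,0],"gripper":0.6},{"slide":[0,0,0.005],"rotation":[0,0,0],"gripper":0.6},{"slide":[0,0,0.004],"rotation":[0,0,0],"gripper":0.6},{"slide":[0,0,0],"rotation":[0,0,0],"gripper":0.6},{"slide":[0,0,0],"rotation":[0,0,0],"gripper":0.6}]'
python3 -m handwheel '[{"slide":[0,0,0.004],"rotation":[0,0,0],"gripper":0.6},{"slide":[0,0,0.004],"rotation":[0,0,0],"gripper":0.6},{"slide":[0,0,0],"rotation":[0,0,0],"gripper":0.6},{"slide":[0,0,0],"rotation":[0,0,0],"gripper":0.6}]'
```

```text
t: 58.5
ee_pos: [0.5471, 0.1134, 0.1283]
tool_rot: [[-0.999, 0.046, -0.001], [0.046, 0.999, -0.002], [0.001, -0.002, -1.0]]
force: [1.9, -0.5, -1.8]
width: 0.0431
grip_force: 41.6
t: 58.83
ee_pos: [0.5473, 0.1135, 0.1205]
tool_rot: [[-0.999, 0.045, -0.001], [0.045, 0.999, -0.002], [0.001, -0.002, -1.0]]
force: [5.0, -0.3, -2.7]
width: 0.0426
grip_force: 41.5
```

Same pattern as the first key. Continue down to home (TCP ≈ 0.090).

```bash
python3 -m handwheel '[{"slide":[-0.0005,0,0.004],"rotation":[0,0,0],"gripper":0.6},{"slide":[0,0,0.004],"rotation":[0,0,0],"gripper":0.6},{"slide":[0,0,0],"rotation":[0,0,0],"gripper":0.6},{"slide":[0,0,0],"rotation":[0,0,0],"gripper":0.6}]' 60
python3 -m handwheel '[{"slide":[-0.0007,0,0.004],"rotation":[0,0,0],"gripper":0.6},{"slide":[0,0,0.004],"rotation":[0,0,0],"gripper":0.6},{"slide":[0,0,0],"rotation":[0,0,0],"gripper":0.6},{"slide":[0,0,0],"rotation":[0,0,0],"gripper":0.6}]'
python3 -m handwheel '[{"slide":[-0.0007,0,0.004],"rotation":[0,0,0],"gripper":0.6},{"slide":[0,0,0.004],"rotation":[0,0,0],"gripper":0.6},{"slide":[0,0,0],"rotation":[0,0,0],"gripper":0.6},{"slide":[0,0,0],"rotation":[0,0,0],"gripper":0.6}]'
python3 -m handwheel '[{"slide":[-0.0006,0,0.004],"rotation":[0,0,0],"gripper":0.6},{"slide":[0,0,0.003],"rotation":[0,0,0],"gripper":0.6},{"slide":[0,0,0],"rotation":[0,0,0],"gripper":0.6},{"slide":[0,0,0],"rotation":[0,0,0],"gripper":0.6}]'
```

```text
t: 59.17
ee_pos: [0.5477, 0.1134, 0.1123]
tool_rot: [[-0.999, 0.046, -0.001], [0.046, 0.999, -0.002], [0.001, -0.002, -1.0]]
force: [6.3, -0.2, -1.5]
width: 0.0423
grip_force: 63.8
t: 59.5
ee_pos: [0.5486, 0.1133, 0.1043]
tool_rot: [[-0.999, 0.046, -0.001], [0.046, 0.999, -0.002], [0.0, -0.002, -1.0]]
force: [5.8, 0.4, -0.1]
width: 0.0421
grip_force: 63.9
t: 59.83
ee_pos: [0.5496, 0.1133, 0.0965]
tool_rot: [[-0.999, 0.046, 0.0], [0.046, 0.999, -0.002], [-0.0, -0.002, -1.0]]
force: [6.1, 0.0, -0.4]
width: 0.0423
grip_force: 63.9
t: 60.17
ee_pos: [0.5508, 0.1133, 0.0901]
tool_rot: [[-0.999, 0.046, 0.001], [0.046, 0.999, -0.001], [-0.002, -0.001, -1.0]]
force: [7.3, 0.7, 2.2]
width: 0.0425
grip_force: 64.2
```

Release and tap with closed fingers.

```bash
python3 -m handwheel '[{"slide":[0,0,0],"rotation":[0,0,0],"gripper":0.45},{"slide":[0,0,0],"rotation":[0,0,0],"gripper":0.4},{"slide":[0,0,0],"rotation":[0,0,0],"gripper":0.4},{"slide":[0,0,-0.02],"rotation":[0,0,0],"gripper":0.4},{"slide":[0,0,-0.015],"rotation":[0,0,0],"gripper":0.4},{"slide":[0,0,0],"rotation":[0,0,0],"gripper":1},{"slide":[0,0,0],"rotation":[0,0,0],"gripper":1},{"slide":[0,0,0],"rotation":[0,0,0],"gripper":1},{"slide":[0,0,0],"rotation":[0,0,0],"gripper":1}]' 40
python3 -m handwheel '[{"slide":[0,0,0.01],"rotation":[0,0,0],"gripper":1},{"slide":[0,0,0.008],"rotation":[0,0,0],"gripper":1},{"slide":[0,0,0.003],"rotation":[0,0,0],"gripper":1},{"slide":[0,0,0],"rotation":[0,0,0],"gripper":1},{"slide":[0,0,0],"rotation":[0,0,0],"gripper":1},{"slide":[0,0,0],"rotation":[0,0,0],"gripper":1}]'
```

```text
t: 60.92
ee_pos: [0.5481, 0.1133, 0.1229]
tool_rot: [[-0.999, 0.045, -0.005], [0.045, 0.999, -0.002], [0.004, -0.002, -1.0]]
force: [0.2, -0.2, -0.3]
width: 0.0031
grip_force: 0.0
t: 61.42
ee_pos: [0.5489, 0.1133, 0.1039]
tool_rot: [[-0.999, 0.045, -0.003], [0.045, 0.999, -0.002], [0.003, -0.002, -1.0]]
force: [-5.6, 0.3, 13.1]
width: 0.0003
grip_force: 6.5
```

```bash
python3 -m handwheel '[{"slide":[0,0,-0.03],"rotation":[0,0,0],"gripper":0.25},{"slide":[0,0,-0.04],"rotation":[0,0,0],"gripper":0.25},{"slide":[0.0088,-0.0296,0],"rotation":[0,0,0],"gripper":0.25},{"slide":[0.0088,-0.0296,0],"rotation":[0,0,0],"gripper":0.25},{"slide":[0.0088,-0.0296,0],"rotation":[0,0,0],"gripper":0.25},{"slide":[0.0088,-0.0296,0],"rotation":[0,0,0],"gripper":0.25},{"slide":[0.0088,-0.0296,0],"rotation":[0,0,0],"gripper":0.25}]'
python3 -m handwheel '[{"slide":[0.0088,-0.0296,0],"rotation":[0,0,0],"gripper":0.25},{"slide":[0.0088,-0.0296,0],"rotation":[0,0,0],"gripper":0.25},{"slide":[0.0088,-0.0296,0],"rotation":[0,0,0],"gripper":0.25},{"slide":[0.0088,-0.0296,0],"rotation":[0,0,0],"gripper":0.25},{"slide":[0.0088,-0.0296,0],"rotation":[0,0,0],"gripper":0.25},{"slide":[0,0,0.02],"rotation":[0,0,0.045],"gripper":0.25},{"slide":[0,0,0],"rotation":[0,0,0],"gripper":0.25},{"slide":[0,0,0],"rotation":[0,0,0],"gripper":0.25},{"slide":[0,0,0],"rotation":[0,0,0],"gripper":0.25}]'
python3 slot.py 0 | egrep "pad|head|tentop"; python3 slot.py -72 | egrep "pad|head|tentop|cheek"
python3 - <<'E'
from h import *
s=camera("side");H=hsv(s);h,S,v=[H[...,i] for i in range(3)];rd=((h<8)|(h>172))&(S>150)
for x in(.449,):print("head",rect(s,band(s,.09,.105,(x-.025,x+.025,-.24,-.14),rd),.094))
E
```

```text
t: 62.0
ee_pos: [0.4974, -0.0334, 0.1724]
tool_rot: [[-0.999, 0.045, -0.004], [0.045, 0.999, -0.001], [0.003, -0.001, -1.0]]
force: [0.8, -0.0, -0.7]
width: 0.0641
grip_force: 0.0
t: 62.75
ee_pos: [0.4478, -0.1775, 0.1536]
tool_rot: [[-0.996, 0.089, -0.003], [0.089, 0.996, -0.001], [0.003, -0.001, -1.0]]
force: [-0.7, -0.7, 0.9]
width: 0.064
grip_force: 0.0
pad (array([-20.6, -15.9,  -9.6]), 49) (array([-7.2, 15. ]), 49) (array([80.5]), 49)
tentop (array([ 2. , 24.3, 31. ]), 16) (array([-18.7,  12.5]), 16)
head (array([-12.6,   7. ]), 214) (array([-21.6,  21.5]), 214) (array([ 90.9, 106.8]), 214)
cheek L x,y (array([-35.5, -15. ,  -6.8]), 20) (array([ 9.7, 18.2, 22.8]), 20)
cheek R (array([-35.6, -35.2, -11.2]), 5) (array([-20.5, -13.4,  -6.5]), 5)
pad (array([-19. , -16.5, -11.3]), 20) (array([ 3.7, 14.3]), 20) (array([80.]), 20)
tentop None None
head None None None
head (array([ 449.1, -180. ,   18.9,   47.5,   -5.5]), np.int32(278))
```

```bash
python3 -m handwheel '[{"slide":[-0.0003,-0.0010,0],"rotation":[0,0,0],"gripper":0.25},{"slide":[0,0,0.02],"rotation":[0,0,0],"gripper":0.25},{"slide":[0,0,0.02],"rotation":[0,0,0],"gripper":0.25},{"slide":[0,0,0.02],"rotation":[0,0,0],"gripper":0.25},{"slide":[0,0,0.0155],"rotation":[0,0,0],"gripper":0.25},{"slide":[0,0,0],"rotation":[0,0,0],"gripper":0.25},{"slide":[0,0,0],"rotation":[0,0,0],"gripper":0.25},{"slide":[0,0,0],"rotation":[0,0,0],"gripper":0.25}]'
python3 -m handwheel '[{"slide":[0,0,0],"rotation":[0,0,0],"gripper":0.45},{"slide":[0,0,0],"rotation":[0,0,0],"gripper":0.6},{"slide":[0,0,0],"rotation":[0,0,0],"gripper":0.6},{"slide":[0,0,0],"rotation":[0,0,0],"gripper":0.6}]' 40
python3 -m handwheel '[{"slide":[0,0,-0.015],"rotation":[0,0,0],"gripper":0.6},{"slide":[0,0,-0.02],"rotation":[0,0,0],"gripper":0.6},{"slide":[0,0,-0.025],"rotation":[0,0,0],"gripper":0.6},{"slide":[0,0,-0.025],"rotation":[0,0,0],"gripper":0.6},{"slide":[0,0,-0.015],"rotation":[0,0,-0.045],"gripper":0.6},{"slide":[0,0,0],"rotation":[0,0,0],"gripper":0.6},{"slide":[0,0,0],"rotation":[0,0,0],"gripper":0.6},{"slide":[0,0,0],"rotation":[0,0,0],"gripper":0.6}]'
```

```text
t: 63.57
ee_pos: [0.449, -0.1797, 0.0799]
tool_rot: [[-0.996, 0.09, -0.0], [0.09, 0.996, -0.003], [0.0, -0.003, -1.0]]
force: [0.1, 0.0, 0.0]
width: 0.0641
grip_force: 0.0
t: 63.9
ee_pos: [0.4492, -0.1796, 0.0804]
tool_rot: [[-0.996, 0.09, 0.001], [0.09, 0.996, -0.002], [-0.001, -0.002, -1.0]]
force: [-1.6, 3.2, 6.5]
width: 0.0428
grip_force: 40.6
t: 64.57
ee_pos: [0.4476, -0.179, 0.1776]
tool_rot: [[-0.999, 0.046, -0.003], [0.046, 0.999, -0.001], [0.003, -0.001, -1.0]]
force: [-0.2, 0.2, -0.9]
width: 0.043
grip_force: 41.6
```

```bash
python3 -m handwheel '[{"slide":[-0.0105,0.0281,0],"rotation":[0,0,0],"gripper":0.6},{"slide":[-0.0105,0.0281,0],"rotation":[0,0,0],"gripper":0.6},{"slide":[-0.0105,0.0281,0],"rotation":[0,0,0],"gripper":0.6},{"slide":[-0.0105,0.0281,0],"rotation":[0,0,0],"gripper":0.6},{"slide":[-0.0105,0.0281,0],"rotation":[0,0,0],"gripper":0.6},{"slide":[-0.0105,0.0281,0],"rotation":[0,0,0],"gripper":0.6},{"slide":[-0.0105,0.0281,0],"rotation":[0,0,0],"gripper":0.6},{"slide":[-0.0105,0.0281,0],"rotation":[0,0,0],"gripper":0.6}]'
python3 -m handwheel '[{"slide":[0,0,0.008],"rotation":[0,0,0],"gripper":0.6},{"slide":[0,0,0],"rotation":[0,0,0],"gripper":0.6},{"slide":[0,0,0],"rotation":[0,0,0],"gripper":0.6},{"slide":[0,0,0],"rotation":[0,0,0],"gripper":0.6},{"slide":[0,0,0],"rotation":[0,0,0],"gripper":0.6}]'
python3 slot.py -72
```

```text
t: 65.23
ee_pos: [0.5415, 0.043, 0.1758]
tool_rot: [[-0.999, 0.046, -0.005], [0.046, 0.999, -0.002], [0.005, -0.002, -1.0]]
force: [1.2, -0.4, -1.4]
width: 0.0428
grip_force: 41.6
t: 65.65
ee_pos: [0.5419, 0.0404, 0.1698]
tool_rot: [[-0.999, 0.047, -0.003], [0.047, 0.999, -0.002], [0.002, -0.002, -1.0]]
force: [1.1, -0.1, -0.6]
width: 0.0432
grip_force: 41.7
cheek L x,y (array([-18.7,  -9.3,   1.6]), 37) (array([15.9, 18.5, 22.4]), 37)
cheek R (array([-19.3,  -9. ,   1.7]), 41) (array([-20.3, -17.9, -14.3]), 41)
pad (array([-18.9, -15.2, -10.6]), 38) (array([-6.3, 12.2]), 38) (array([80.6]), 38)
tenon (array([ 1.7, 17.7, 20. ]), 83) (array([-14. ,  16.3]), 83)
tentop (array([17.6, 24.7, 33.6]), 87) (array([-13.6,  13.2]), 87)
100 (array([-8.1, -6.7, -2. , -1.3]), 32) (array([-13.9,  14. ]), 32)
110 (array([-10. ,  -8.8,  -3.7,  -3.3]), 34) (array([-13.9,  10.9]), 34)
120 (array([-12. , -10.2,  -4. ,  -4. ]), 37) (array([-14.6,  10.5]), 37)
130 (array([-14. , -12.2,  -4.5,  -4.2]), 43) (array([-15. ,  11.3]), 43)
140 (array([-16.3, -14.2,  -3.3,  -3.2]), 47) (array([-15.1,  10.1]), 47)
150 (array([-18. , -15. ,  -4.5,  -3.5]), 53) (array([-15.3,  11.4]), 53)
160 (array([-19. , -18.6, -17.7, -17.5]), 9) (array([-12.5,   7.3]), 9)
head (array([-20.1,  -3.9]), 128) (array([-14. ,  22.5]), 128) (array([169.3, 185.8]), 128)
tcp jig [-11.1   0.4] 0.17014871584891672
```

```bash
python3 -m handwheel '[{"slide":[-0.0015,0.0006,0.01],"rotation":[0,0,0],"gripper":0.6},{"slide":[0,0,0.005],"rotation":[0,0,0],"gripper":0.6},{"slide":[0,0,0],"rotation":[0,0,0],"gripper":0.6},{"slide":[0,0,0],"rotation":[0,0,0],"gripper":0.6},{"slide":[0,0,0],"rotation":[0,0,0],"gripper":0.6}]'
python3 -m handwheel '[{"slide":[0,-0.0003,0.006],"rotation":[0,0,0],"gripper":0.6},{"slide":[0,0,0.006],"rotation":[0,0,0],"gripper":0.6},{"slide":[0,0,0],"rotation":[0,0,0],"gripper":0.6},{"slide":[0,0,0],"rotation":[0,0,0],"gripper":0.6}]'
python3 -m handwheel '[{"slide":[0,0,0.005],"rotation":[0,0,0],"gripper":0.6},{"slide":[0,0,0.005],"rotation":[0,0,0],"gripper":0.6},{"slide":[0,0,0.003],"rotation":[0,0,0],"gripper":0.6},{"slide":[0,0,0],"rotation":[0,0,0],"gripper":0.6},{"slide":[0,0,0],"rotation":[0,0,0],"gripper":0.6}]'
```

```text
t: 66.12
ee_pos: [0.5438, 0.0418, 0.155]
tool_rot: [[-0.999, 0.046, -0.002], [0.046, 0.999, -0.002], [0.002, -0.002, -1.0]]
force: [0.6, -0.3, -1.3]
width: 0.0426
grip_force: 41.7
t: 66.45
ee_pos: [0.5433, 0.0417, 0.1423]
tool_rot: [[-0.999, 0.045, -0.003], [0.045, 0.999, -0.002], [0.003, -0.002, -1.0]]
force: [0.1, -1.3, -1.4]
width: 0.0428
grip_force: 41.7
t: 66.87
ee_pos: [0.5437, 0.0416, 0.1298]
tool_rot: [[-0.999, 0.045, -0.002], [0.045, 0.999, -0.002], [0.002, -0.002, -1.0]]
force: [-0.7, -0.7, -1.6]
width: 0.0429
grip_force: 41.7
```

```bash
python3 -m handwheel '[{"slide":[0,0,0.004],"rotation":[0,0,0],"gripper":0.6},{"slide":[0,0,0.004],"rotation":[0,0,0],"gripper":0.6},{"slide":[0,0,0],"rotation":[0,0,0],"gripper":0.6},{"slide":[0,0,0],"rotation":[0,0,0],"gripper":0.6}]' 60
python3 -m handwheel '[{"slide":[-0.0005,0,0.004],"rotation":[0,0,0],"gripper":0.6},{"slide":[0,0,0.004],"rotation":[0,0,0],"gripper":0.6},{"slide":[0,0,0],"rotation":[0,0,0],"gripper":0.6},{"slide":[0,0,0],"rotation":[0,0,0],"gripper":0.6}]'
```

```text
t: 67.2
ee_pos: [0.5444, 0.0415, 0.1222]
tool_rot: [[-0.999, 0.045, -0.0], [0.045, 0.999, -0.002], [0.0, -0.002, -1.0]]
force: [2.9, -0.2, -1.3]
width: 0.0422
grip_force: 66.1
t: 67.53
ee_pos: [0.5446, 0.0415, 0.1139]
tool_rot: [[-0.999, 0.046, -0.001], [0.046, 0.999, -0.002], [0.001, -0.002, -1.0]]
force: [3.8, 1.0, -1.4]
width: 0.042
grip_force: 66.1
```

```bash
python3 -m handwheel '[{"slide":[-0.0007,0,0.004],"rotation":[0,0,0],"gripper":0.6},{"slide":[0,0,0.004],"rotation":[0,0,0],"gripper":0.6},{"slide":[0,0,0],"rotation":[0,0,0],"gripper":0.6},{"slide":[0,0,0],"rotation":[0,0,0],"gripper":0.6}]'
python3 -m handwheel '[{"slide":[-0.0007,0,0.004],"rotation":[0,0,0],"gripper":0.6},{"slide":[0,0,0.004],"rotation":[0,0,0],"gripper":0.6},{"slide":[0,0,0],"rotation":[0,0,0],"gripper":0.6},{"slide":[0,0,0],"rotation":[0,0,0],"gripper":0.6}]'
```

```text
t: 67.87
ee_pos: [0.5454, 0.0414, 0.1059]
tool_rot: [[-0.999, 0.046, -0.001], [0.046, 0.999, -0.002], [0.001, -0.002, -1.0]]
force: [6.0, -0.7, -0.7]
width: 0.0422
grip_force: 66.3
t: 68.2
ee_pos: [0.5461, 0.0414, 0.0977]
tool_rot: [[-0.999, 0.046, -0.001], [0.046, 0.999, -0.002], [0.001, -0.002, -1.0]]
force: [7.4, -0.8, 0.4]
width: 0.042
grip_force: 66.4
```

```bash
python3 -m handwheel '[{"slide":[-0.0007,0,0.004],"rotation":[0,0,0],"gripper":0.6},{"slide":[0,0,0.004],"rotation":[0,0,0],"gripper":0.6},{"slide":[0,0,0],"rotation":[0,0,0],"gripper":0.6},{"slide":[0,0,0],"rotation":[0,0,0],"gripper":0.6}]'
python3 -m handwheel '[{"slide":[0,0,0],"rotation":[0,0,0],"gripper":0.45},{"slide":[0,0,0],"rotation":[0,0,0],"gripper":0.4},{"slide":[0,0,0],"rotation":[0,0,0],"gripper":0.4},{"slide":[0,0,-0.02],"rotation":[0,0,0],"gripper":0.4},{"slide":[0,0,-0.015],"rotation":[0,0,0],"gripper":0.4},{"slide":[0,0,0],"rotation":[0,0,0],"gripper":1},{"slide":[0,0,0],"rotation":[0,0,0],"gripper":1},{"slide":[0,0,0],"rotation":[0,0,0],"gripper":1},{"slide":[0,0,0],"rotation":[0,0,0],"gripper":1}]' 40
python3 -m handwheel '[{"slide":[0,0,0.01],"rotation":[0,0,0],"gripper":1},{"slide":[0,0,0.008],"rotation":[0,0,0],"gripper":1},{"slide":[0,0,0.003],"rotation":[0,0,0],"gripper":1},{"slide":[0,0,0],"rotation":[0,0,0],"gripper":1},{"slide":[0,0,0],"rotation":[0,0,0],"gripper":1},{"slide":[0,0,0],"rotation":[0,0,0],"gripper":1}]'
```

```text
t: 68.53
ee_pos: [0.5474, 0.0414, 0.0906]
tool_rot: [[-0.999, 0.046, 0.0], [0.046, 0.999, -0.002], [-0.0, -0.002, -1.0]]
force: [5.4, 0.3, 5.5]
width: 0.0424
grip_force: 66.8
t: 69.28
ee_pos: [0.5452, 0.0415, 0.1235]
tool_rot: [[-0.999, 0.045, -0.005], [0.045, 0.999, -0.002], [0.005, -0.002, -1.0]]
force: [-0.2, -0.4, -0.1]
width: 0.003
grip_force: 0.0
t: 69.78
ee_pos: [0.5457, 0.0415, 0.104]
tool_rot: [[-0.999, 0.045, -0.004], [0.045, 0.999, -0.002], [0.004, -0.002, -1.0]]
force: [-4.5, -0.4, 9.5]
width: -0.0001
grip_force: 4.8
```

```bash
python3 -m handwheel '[{"slide":[0,0,-0.03],"rotation":[0,0,0],"gripper":1},{"slide":[0,0,-0.03],"rotation":[0,0,0],"gripper":1},{"slide":[0,0,-0.04],"rotation":[0,0,0],"gripper":1},{"slide":[0.01,-0.035,0],"rotation":[0,0,0],"gripper":1},{"slide":[0.01,-0.035,0],"rotation":[0,0,0],"gripper":1},{"slide":[0.01,-0.035,0],"rotation":[0,0,0],"gripper":1},{"slide":[0.01,-0.035,0],"rotation":[0,0,0],"gripper":1},{"slide":[0.01,-0.035,0],"rotation":[0,0,0],"gripper":1},{"slide":[0.01,-0.035,0],"rotation":[0,0,0],"gripper":1},{"slide":[0.01,-0.035,0],"rotation":[0,0,0],"gripper":1}]'
python3 -m handwheel '[{"slide":[0.01,-0.035,0],"rotation":[0,0,0],"gripper":1},{"slide":[0,0,0],"rotation":[0,0,0],"gripper":1},{"slide":[0,0,0],"rotation":[0,0,0],"gripper":1},{"slide":[0,0,0],"rotation":[0,0,0],"gripper":1}]'
for y in 72 0 -72; do python3 slot.py $y | egrep "pad|head|tentop"; done
python3 - <<'E'
from h import *
s=camera("side");t=camera("top")
o=np.hstack([cv2.resize(s["color"][150:280,245:375],(400,400),interpolation=2),cv2.resize(t["color"][185:285,200:340],(560,400),interpolation=2)])
o=cv2.resize(o,(800,333));cv2.imwrite("pics/a7.png",o[:,:,::-1])
c=t;H=hsv(c);h,S,v=[H[...,i] for i in range(3)];bl=(h>105)&(h<125)&(S>120)
print("bar",rect(c,band(c,.05,.07,(.55,.68,-.02,.225),bl),.062))
E
```

```text
t: 70.62
ee_pos: [0.4642, -0.2011, 0.2033]
tool_rot: [[-0.999, 0.045, -0.003], [0.045, 0.999, -0.001], [0.003, -0.001, -1.0]]
force: [0.5, -0.3, -0.1]
width: 0.0001
grip_force: 0.0
t: 70.95
ee_pos: [0.4535, -0.234, 0.2036]
tool_rot: [[-0.999, 0.046, -0.003], [0.046, 0.999, -0.0], [0.003, -0.0, -1.0]]
force: [0.2, -0.2, -0.2]
width: -0.0001
grip_force: 0.0
pad (array([-19.7, -15.1,  -9.1]), 41) (array([-5.1, 15.2]), 41) (array([80.5]), 41)
tentop (array([12.3, 23.6, 37.4]), 20) (array([-14.5,  10.6]), 20)
head (array([-11.9,   5. ]), 174) (array([-21.8,  21.7]), 174) (array([ 90.8, 106.9]), 174)
pad (array([-20.5, -16.1,  -9.8]), 47) (array([-6.6, 15.3]), 47) (array([80.8]), 47)
tentop (array([14.9, 23.7, 35.4]), 22) (array([-15.5,   5.3]), 22)
head (array([-12. ,   7.1]), 217) (array([-22. ,  20.9]), 217) (array([ 90.5, 106.8]), 217)
pad (array([-20.6, -16. , -10.8]), 56) (array([-6.6, 14.5]), 56) (array([81.1]), 56)
tentop (array([14.3, 22.4, 33.4]), 24) (array([-15.6,   6.5]), 24)
head (array([-12.8,   6.4]), 244) (array([-22. ,  21.4]), 244) (array([ 90.8, 107.5]), 244)
bar (array([615.8, 147.3,  15. , 142.7,  -2.6]), np.int32(400))
```

View pics/a7.png

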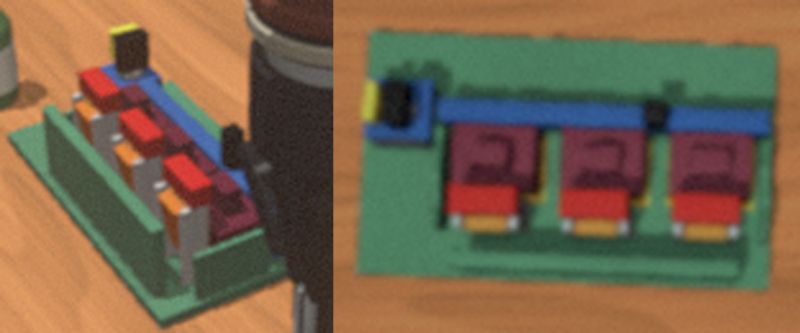

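```bash
python3 -c "
from station import order
print(order.close_job())"
```

```text
the job is handed in; nothing more can be done
None
```

I handed in the job at about t = 71 s of the 210 s: three rails are clamped upright in their bays, the bar is closed and pinned, and a key is driven home on the cheeks beside each rail. The hand-in returned no verdict, and I judged the pads' push-back (over 1.5 mm) mainly from geometry because bay 2 read only about 1.5 mm in the camera.

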